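Set out the injection vials by height

TASK

Set the four injection vials out on the steel tray in order of height, one standing upright at the centre of each pad, with the shortest on the pad next to the red end block and the tallest at the white end. The vials are glass, so set each one down gently rather than dropping it, and leave the black dropper bottle among them standing where it is.

Things in the scene. Friction and masses are not known exactly. Their poses are not given: they have to be found in the camera images.
- vial_red: The small clear vial with a red cap and red stripe on its label, the shortest of the four: glass, a plain cylinder with a narrow neck. Origin at the centre of its underside, z up. Body 26 mm in diameter, 46 mm high overall, sides straight up to 30 mm. Starts standing on the table; about 35 g, give or take a quarter.
- vial_white: The amber vial with a white cap and white stripe on its label, the second shortest of the four: glass, a plain cylinder with a narrow neck. Origin at the centre of its underside, z up. Body 34 mm in diameter, 60 mm high overall, sides straight up to 39 mm. Starts standing on the table; about 65 g, give or take a quarter.
- vial_blue: The clear vial with a blue cap and blue stripe on its label, the second tallest of the four: glass, a plain cylinder with a narrow neck. Origin at the centre of its underside, z up. Body 43 mm in diameter, 74 mm high overall, sides straight up to 48 mm. Starts standing on the table; about 120 g, give or take a quarter.
- vial_yellow: The large amber vial with a yellow cap and yellow stripe on its label, the tallest of the four: glass, a plain cylinder with a narrow neck. Origin at the centre of its underside, z up. Body 52 mm in diameter, 92 mm high overall, sides straight up to 60 mm. Starts standing on the table; about 210 g, give or take a quarter.
- pad1: Fixed round dark teal pad, 64 mm across and 4 mm thick, with a small white dot at its centre, on a flat steel tray (6 mm thick, 104 x 384 mm); the end of the row on the robot's right (lowest y). The four pads form a straight row, 80 mm apart, roughly along y. Origin at the centre of the pad's underside; its top is 4 mm higher, 10 mm above the table.
- pad2: Fixed round dark teal pad, 64 mm across and 4 mm thick, with a small white dot at its centre, on a flat steel tray (6 mm thick, 104 x 384 mm); second from the robot's right. The four pads form a straight row, 80 mm apart, roughly along y. Origin at the centre of the pad's underside; its top is 4 mm higher, 10 mm above the table.
- pad3: Fixed round dark teal pad, 64 mm across and 4 mm thick, with a small white dot at its centre, on a flat steel tray (6 mm thick, 104 x 384 mm); third from the robot's right. The four pads form a straight row, 80 mm apart, roughly along y. Origin at the centre of the pad's underside; its top is 4 mm higher, 10 mm above the table.
- pad4: Fixed round dark teal pad, 64 mm across and 4 mm thick, with a small white dot at its centre, on a flat steel tray (6 mm thick, 104 x 384 mm); the end of the row on the robot's left (highest y). The four pads form a straight row, 80 mm apart, roughly along y. Origin at the centre of the pad's underside; its top is 4 mm higher, 10 mm above the table.
- end_red: Fixed red end block, 64 mm by 18 mm, 12 mm high, on the tray across one end of the row, its centre 54 mm beyond the centre of the last pad there; origin at the centre of its underside. A white block of the same size lies across the other end. Which end is red changes from start to start.
- dropper: Small black dropper bottle with an orange band, standing among the vials, not one of them and not to be moved: 28 mm in diameter, 64 mm high; origin at the centre of its underside.

How it is judged:
By the outcome, as a careful person would: the job done as asked, in the order asked, and still so for the second after the job is handed in, with the robot touching nothing.
It also fails if it takes over 112 s, if anything falls off the work surface, if the arm or the gripper's body presses on something with over 40 N, if the wrist force passes 120 N, or if a joint passes its speed limit or range.

ROBOT

A 7-joint arm with a two-finger parallel gripper is mounted at the origin on the work surface. World frame = base frame: x ahead of the robot, y to its left, z up, the work surface at z = 0. Lengths are in m, angles in rad, forces in N, time in s.
With the tool pointing down it reaches from about 0.4 to 0.85 m from the base axis. Payload 4.5 kg.
Tool frame: the origin (TCP) lies midway between the tips of the shut fingers; the grasp point (between the pads) lies behind it (r.grip_point_offset is the z of the grasp point in the tool frame, in m); z points along the fingers, y is the line along which they close (so a half turn about z gives the same grasp; the last joint's range is limited). The gripper opens to 88 mm and grips with 3 to 60 N. Pads are 18 mm wide; open, the fingers measure 123 mm over their backs; the gripper's body (75 mm by 187 mm) begins 45 mm behind the grasp point.
Start: joints at [-1.089, 0.689, -0.195, 1.565, 0.157, 0.902, -0.215], TCP at [0.271, 0.563, 0.211] pointing down, gripper open.
Joint ranges: [-3.01, 3.01], [-0.46, 2.08], [-1.47, 1.51], [0.13, 2.56], [-1, 4.14], [0.04, 2.09], [-2.66, 2.66]. Speed limits (rad/s): [2.57, 2.57, 3.14, 3.14, 3.14, 3.14, 3.14].

INTERFACE

Orientations are given as a unit quaternion [x, y, z, w].
In Python, from plant import r, optics, workorder gives the robot as it stands.
- The arm moves only by the shell command python3 -m creep 'ROWS' [FORCE]. ROWS is JSON, a list of rows, each an object of numbers: "grip": the gripper command: -1 is shut, 1 is fully open, values between are in proportion; "tx", "ty", "tz": the shift along the tool's x, y, z in cm; "spin": the turn about the tool's z in degrees. In form: [{"grip": .., "tx": .., "ty": .., "tz": .., "spin": ..}, ...]. A call has 1 to 8 rows; each row shifts and turns the commanded pose from where the row before left it, along the tool's axes as they then stand; what a row does not reach is not made up. A row lasts 1/12 s, in which the tool goes at most 41.7 mm and 7.16 degrees, less where a joint would pass 70% of its speed; a pose out of reach is approached as far as the arm can. A call with a gripper value outside its range is refused whole. The fingers move at their own pace and stop on an object; FORCE is the grip in N (left out, the last holds). Time passes only in rows, so rows that do not move let the fingers close. It gives the time, the measured TCP pose, the force, the opening and the grip force at its end, in the units of the state.
- r.get_state(): the state, without advancing time (a new reading comes with each control period).
- optics.snapshot(name): name is "scene" or "top"; returns (picture, depth): 384x512x3 uint8, red, green, blue; 384x512 float32, m along the optical axis (not along the pixel's ray), 0 where there is no reading.
- optics.get_calibration(name): a dict with "fx", "fy", "cx", "cy" (pixels), "extrinsics" (4x4, takes a point from world to camera coordinates). Camera axes: x right, y down, z forward; pixel columns grow to the right and rows downward; lengths in m; the calibration is good to about 2 mm. A picture is of the moment at which its call begins. get_calibration takes no time and is no camera call.
- workorder.finish_job(): hands the job in; it is judged then, once.
The state is a dict: "clock": time; "q": joint angles; "qd": joint speeds; "joint_torque": joint torques, N m; "tool_pos": TCP position; "eef_rot": TCP orientation; "contact_force": force on the tool from outside, world axes, zero at the start; "moment": the same for the moment, N m; "opening": opening from 0.0 (shut) to 1.0 (fully open); "finger_force": force on a finger pad.
Only numpy, scipy, OpenCV 4.12 (cv2) and the standard library are available. Lean on these libraries where they do the work, as an engineer would, in place of code of your own. Each camera call takes 0.05 s, during which the arm holds its last target. There are 200 camera calls.

## Working session

There is one attempt and no reset: what is moved stays moved. The work goes in short steps, Python scripts to look and compute and a shell command to move; the robot and the scene stay as the last step left them, time stands still between calls to the robot, and variables do not carry over. Pictures are saved under pics/ and viewed, at most 14 in all, crops included, and the job is handed in when it is done.

```bash
ls; mkdir -p pics; python3 - <<'E'
from plant import r, optics, workorder
import cv2, numpy as np
s=r.get_state(); print(s, r.grip_point_offset)
for n in("top","scene"):
    p,d=optics.snapshot(n); np.savez(f'{n}0.npz',p=p,d=d)
    cv2.imwrite(f'pics/{n}0.png',cv2.resize(p[:,:,::-1],(800,600),interpolation=cv2.INTER_CUBIC))
    print(optics.get_calibration(n))
E
```

```text
pics
{'clock': 0.0, 'q': array([-1.0892019 ,  0.68998509, -0.19449329,  1.56630861,  0.15730657,
        0.90251465, -0.21508781]), 'qd': array([ 0.00133661,  0.00096738, -0.00014012,  0.0012518 , -0.00057593,
       -0.00203738, -0.00095596]), 'joint_torque': array([-1.01631405e-03, -5.27561510e+01, -1.26675557e+00, -1.53430152e+01,
       -5.25480893e-02,  6.48927424e-03,  1.72533960e-04]), 'tool_pos': array([0.27038176, 0.56274378, 0.21001831]), 'eef_rot': array([ 2.21991972e-01,  9.75048066e-01, -9.03384465e-04, -1.28085147e-04]), 'contact_force': array([-0.49459992, -0.76492272, -0.32057559]), 'moment': array([0.02808023, 0.01122455, 0.01808749]), 'finger_force': 0.0, 'opening': 1.002120665117136} -0.0187
{'fx': 371.7750717085818, 'fy': 371.7750717085818, 'cx': 251.38584485433836, 'cy': 195.46653898254104, 'extrinsics': array([[ 0.01964801, -0.99919421,  0.03499827, -0.02473117],
       [-0.98252263, -0.02577731, -0.18434972,  0.52218202],
       [ 0.18510333, -0.03076449, -0.9822374 ,  0.80388094],
       [ 0.        ,  0.        ,  0.        ,  1.        ]])}
{'fx': 384.80956307753695, 'fy': 384.80956307753695, 'cx': 257.76113605433875, 'cy': 193.9908777000087, 'extrinsics': array([[-0.6601314 ,  0.75113544, -0.00470009,  0.34844794],
       [ 0.55009856,  0.47917152, -0.68394899, -0.26006848],
       [-0.51148618, -0.45408172, -0.72951469,  1.16350752],
       [ 0.        ,  0.        ,  0.        ,  1.        ]])}
```

View pics/top0.png

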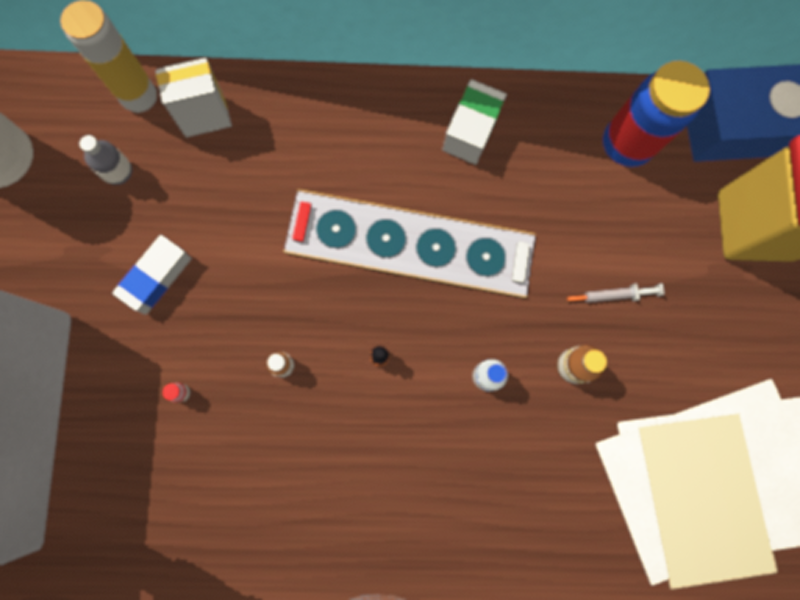

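View pics/scene0.png

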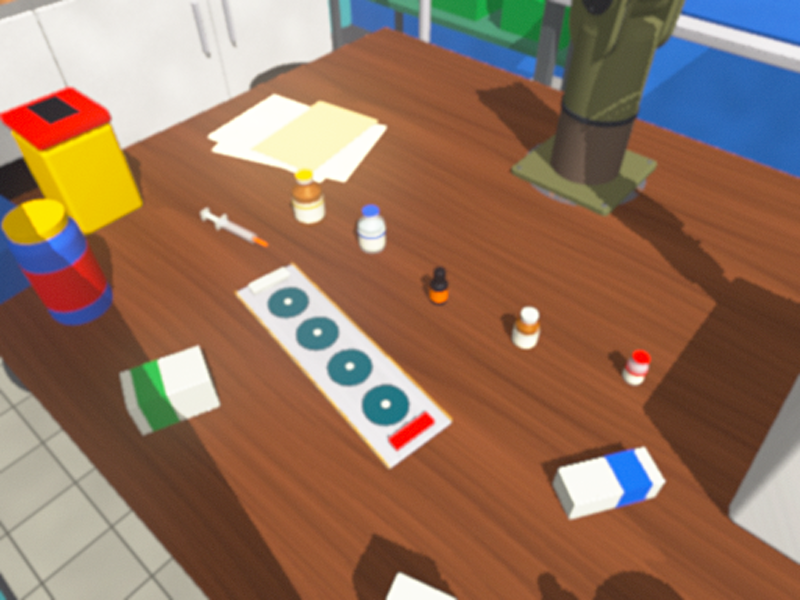

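Both views show four pads with the red block at the left end in the top view (highest y, 302,222) and the white block at (521,262). In the 800x600 top view the vials are red (176,392), white (281,365), dropper (380,354), blue (490,376) and yellow (585,363). So red goes to pad4, white to pad3, blue to pad2 and yellow to pad1.

```bash
cat > h.py <<'E'
import numpy as np, cv2
from plant import r, optics
def cloud(n,d):
    c=optics.get_calibration(n); E=c['extrinsics']
    v,u=np.indices(d.shape)
    P=np.stack([(u-c['cx'])/c['fx']*d,(v-c['cy'])/c['fy']*d,d],-1)
    return (P-E[:3,3])@E[:3,:3]
def plane(n,u,v,z):
    c=optics.get_calibration(n); E=c['extrinsics']; R=E[:3,:3]; o=-R.T@E[:3,3]
    k=R.T@np.array([(u-c['cx'])/c['fx'],(v-c['cy'])/c['fy'],1]); return o+k*(z-o[2])/k[2]
E
python3 - <<'E'
from h import *
np.set_printoptions(precision=4,suppress=True)
H=dict(red=.046,white=.060,dropper=.064,blue=.074,yellow=.092)
px=dict(red=(176,392),white=(278,365),dropper=(380,354),blue=(493,374),yellow=(592,361))
C={n:(np.load(n+'0.npz')['p'],cloud(n,np.load(n+'0.npz')['d'])) for n in('top','scene')}
for k in H:
    g=plane('top',px[k][0]*.64,px[k][1]*.64,H[k])
    for n in C:
        P=C[n][1].reshape(-1,3); near=np.hypot(*(P[:,:2]-g[:2]).T)<.035
        Q=P[near&(P[:,2]>.008)]; T=Q[Q[:,2]>H[k]-.006]
        print(k,n,g[:2],len(Q),'top',len(T),T.mean(0),'med',np.median(T,0),'zmax',Q[:,2].max(),'bbox',Q.min(0)[:2],Q.max(0)[:2])
for n,pts in dict(top=[(336,229),(386,238.5),(436,248),(486.5,257)],scene=[(385.5,404.5),(349.5,366.5),(317.5,333),(288,302)]).items():
    for u,v in pts:
        # refine the dot: bright centroid
        p=C[n][0]; a,b=int(u*.64+.5),int(v*.64+.5)
        w=p[b-3:b+4,a-3:a+4].min(-1).astype(float); w=np.clip(w-w.min()-.3*np.ptp(w),0,None)
        yy,xx=np.mgrid[b-3:b+4,a-3:a+4]; print(n,plane(n,(w*xx).sum()/w.sum(),(w*yy).sum()/w.sum(),.010), C[n][1][b,a])
E
```

```text
red top [0.3905 0.2916] 158 top 88 [0.3913 0.2985 0.0467] med [0.3912 0.2983 0.047 ] zmax 0.05055408505736588 bbox [0.3794 0.2855] [0.4045 0.3099]
red scene [0.3905 0.2916] 240 top 88 [0.3956 0.2999 0.0455] med [0.3958 0.2999 0.0457] zmax 0.04782062489467172 bbox [0.3831 0.2867] [0.4087 0.3128]
white top [0.4307 0.148 ] 211 top 82 [0.435  0.1515 0.0606] med [0.4344 0.1516 0.0604] zmax 0.06401307120952318 bbox [0.4183 0.1341] [0.452  0.1669]
white scene [0.4307 0.148 ] 328 top 76 [0.439  0.1523 0.0595] med [0.4395 0.1524 0.0597] zmax 0.06171806554664517 bbox [0.4268 0.1352] [0.456  0.1693]
dropper top [0.4492 0.0045] 127 top 53 [0.4511 0.0054 0.0635] med [0.4505 0.0051 0.0636] zmax 0.06736881395200976 bbox [ 0.4372 -0.0072] [0.4649 0.0185]
dropper scene [0.4492 0.0045] 222 top 41 [0.456  0.0069 0.0619] med [0.4565 0.0072 0.062 ] zmax 0.06628553075925693 bbox [ 0.4421 -0.0072] [0.4695 0.021 ]
blue top [ 0.4238 -0.1544] 338 top 115 [ 0.4258 -0.1586  0.0748] med [ 0.4264 -0.1584  0.0747] zmax 0.07841349340420964 bbox [ 0.4043 -0.1789] [ 0.4467 -0.137 ]
blue scene [ 0.4238 -0.1544] 393 to
[... 186 characters left out ...]
0.0925] med [ 0.4438 -0.2917  0.0926] zmax 0.09722550911966646 bbox [ 0.4179 -0.3159] [ 0.4696 -0.2657]
yellow scene [ 0.4434 -0.2889] 556 top 81 [ 0.4477 -0.2904  0.0907] med [ 0.4484 -0.2894  0.0914] zmax 0.093738564935838 bbox [ 0.4252 -0.3187] [ 0.4739 -0.2642]
top [0.6517 0.079  0.01  ] [0.6481 0.0776 0.0112]
top [0.6388 0.     0.01  ] [ 0.6349 -0.0011  0.0122]
top [ 0.626  -0.0791  0.01  ] [ 0.6235 -0.0802  0.0074]
top [ 0.6131 -0.1581  0.01  ] [ 0.6114 -0.1581  0.0133]
scene [0.6538 0.0799 0.01  ] [0.6544 0.0821 0.0099]
scene [0.6407 0.0008 0.01  ] [0.6423 0.0042 0.0107]
scene [ 0.6278 -0.078   0.01  ] [ 0.6299 -0.0744  0.0117]
scene [ 0.6151 -0.1568  0.01  ] [ 0.6162 -0.1548  0.0103]
```

```bash
cat > go.py <<'E'
# print shift (cm, tool axes) from the measured pose to a world target, and spin to heading -9.3 deg of tool y
import sys
from h import *
from scipy.spatial.transform import Rotation as R
def togo(t):
    s=r.get_state(); M=R.from_quat(s['eef_rot']).as_matrix(); y=M[:,1]
    a=np.degrees(np.arctan2(y[1],y[0]))
    print('t%.2f'%s['clock'],'pos',s['tool_pos'].round(4),'open %.3f ff %.1f'%(s['opening'],s['finger_force']),'F',s['contact_force'].round(1),
      'GO',(M.T@(np.array(t)-s['tool_pos'])*100).round(2),'spin %.1f'%(a+9.3),'tilt',M[:2,2].round(3))
togo([float(x) for x in sys.argv[1:4]])
E
python3 -m creep '[{"spin":7},{"spin":7},{"spin":7},{"spin":7},{"spin":7},{"spin":7},{"spin":7},{"spin":7}]' 15
python3 -m creep '[{"spin":7},{"spin":7},{"spin":3.6},{"tx":0}]'
python3 go.py .3935 .299 .14
python3 - <<'E'
from h import *
P=cloud('top',np.load('top0.npz')['d']).reshape(-1,3)
Q=P[(P[:,0]>.46)&(P[:,0]<.66)&(P[:,1]>.24)&(P[:,1]<.44)&(P[:,2]>.01)]
print(Q.min(0),Q.max(0)); 
E
```

```text
t0.10 pos [0.2704 0.5628 0.2101] open 1.002 ff 0.0 F [ 0.6  0.2 -0.4] GO [-22.52 -18.44   7.04] spin 73.6 tilt [-0.001 -0.002]
[0.5084401  0.30112479 0.01010769] [0.62197289 0.39970638 0.04368564]$[0]: bad value
$[0]: bad value
```

```bash

python3 -m creep '[{"grip":1,"tx":0,"ty":0,"tz":0,"spin":7},{"grip":1,"tx":0,"ty":0,"tz":0,"spin":7},{"grip":1,"tx":0,"ty":0,"tz":0,"spin":7},{"grip":1,"tx":0,"ty":0,"tz":0,"spin":7},{"grip":1,"tx":0,"ty":0,"tz":0,"spin":7},{"grip":1,"tx":0,"ty":0,"tz":0,"spin":7},{"grip":1,"tx":0,"ty":0,"tz":0,"spin":7},{"grip":1,"tx":0,"ty":0,"tz":0,"spin":7}]' 15
python3 -m creep '[{"grip":1,"tx":0,"ty":0,"tz":0,"spin":7},{"grip":1,"tx":0,"ty":0,"tz":0,"spin":7},{"grip":1,"tx":0,"ty":0,"tz":0,"spin":3.6},{"grip":1,"tx":0,"ty":0,"tz":0,"spin":0},{"grip":1,"tx":0,"ty":0,"tz":0,"spin":0}]'
python3 go.py .3935 .299 .14
```

```text
clock: 0.77
tool_pos: [0.2703, 0.5631, 0.2104]
eef_rot: [0.656, 0.755, -0.0, 0.0]
contact_force: [-0.5, -0.4, 0.3]
opening: 0.999
finger_force: 0.0
clock: 1.18
tool_pos: [0.2703, 0.5632, 0.2104]
eef_rot: [0.761, 0.649, -0.0, 0.0]
contact_force: [0.5, -0.2, 0.6]
opening: 1.0
finger_force: 0.0
t1.18 pos [0.2703 0.5632 0.2104] open 1.000 ff 0.0 F [ 0.5 -0.2  0.6] GO [-24.12  16.35   7.06] spin 0.2 tilt [-0.    -0.001]
```

```bash

python3 -m creep '[{"grip":1,"tx":-3,"ty":2,"tz":0,"spin":0},{"grip":1,"tx":-3,"ty":2,"tz":0,"spin":0},{"grip":1,"tx":-3,"ty":2,"tz":1,"spin":0},{"grip":1,"tx":-3,"ty":2,"tz":1,"spin":0},{"grip":1,"tx":-3,"ty":2,"tz":1,"spin":0},{"grip":1,"tx":-3,"ty":2,"tz":1,"spin":0},{"grip":1,"tx":-3,"ty":2,"tz":1.5,"spin":0},{"grip":1,"tx":-3,"ty":2.3,"tz":1.5,"spin":0}]'
python3 -m creep '[{"grip":1,"tx":0,"ty":0,"tz":0,"spin":0},{"grip":1,"tx":0,"ty":0,"tz":0,"spin":0},{"grip":1,"tx":0,"ty":0,"tz":0,"spin":0}]'
python3 go.py .3935 .299 .10
python3 - <<'E'
from h import *
for n in("top","scene"):
    p,d=optics.snapshot(n); np.savez(f'{n}1.npz',p=p,d=d)
p=np.load('scene1.npz')['p'][:,:,::-1]
cv2.imwrite('pics/s1.png',cv2.resize(p[120:330,290:512],(740,700)[:1]+(600,),interpolation=cv2.INTER_CUBIC))
E
```

```text
clock: 1.85
tool_pos: [0.393, 0.2993, 0.1407]
eef_rot: [0.761, 0.649, 0.0, -0.0]
contact_force: [0.0, 0.4, 0.1]
opening: 1.0
finger_force: 0.0
clock: 2.1
tool_pos: [0.3929, 0.3011, 0.1409]
eef_rot: [0.761, 0.648, 0.0, -0.001]
contact_force: [-0.6, 0.1, 0.0]
opening: 1.002
finger_force: 0.0
t2.10 pos [0.3929 0.3011 0.1409] open 1.002 ff 0.0 F [-0.6  0.1  0. ] GO [-0.21  0.1   4.09] spin 0.1 tilt [-0.     0.001]
```

View pics/s1.png

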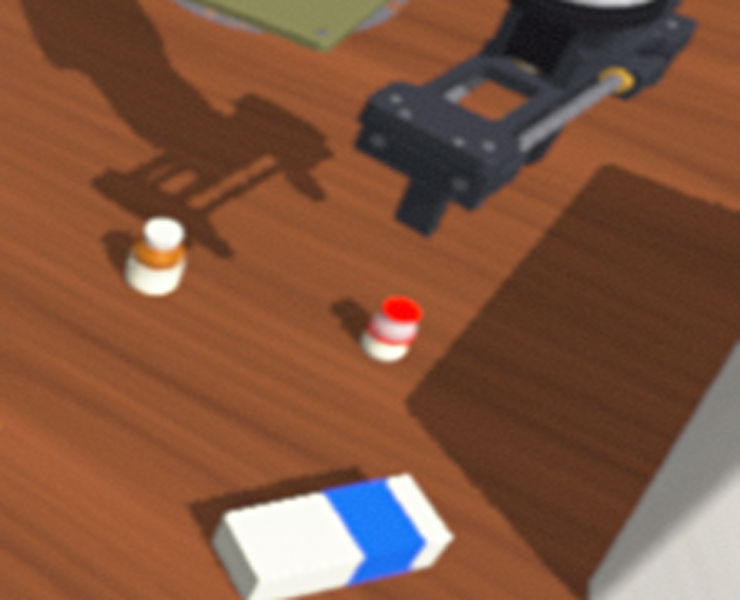

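The crop shows the open gripper above the red vial (388,340), with the near finger at (420,205). The box next to it is low. I'll check the finger position against the cloud while descending partway.

```bash

python3 -m creep '[{"grip":1,"tx":-0.1,"ty":0,"tz":1.5,"spin":0},{"grip":1,"tx":-0.1,"ty":0,"tz":2,"spin":0},{"grip":1,"tx":0,"ty":0,"tz":2,"spin":0},{"grip":1,"tx":0,"ty":0,"tz":2,"spin":0},{"grip":1,"tx":0,"ty":0.1,"tz":1.5,"spin":0},{"grip":0.2,"tx":0,"ty":0,"tz":0,"spin":0},{"grip":0.2,"tx":0,"ty":0,"tz":0,"spin":0},{"grip":0.2,"tx":0,"ty":0,"tz":0,"spin":0}]'
python3 go.py .3935 .299 .004
python3 - <<'E'
from h import *
np.set_printoptions(precision=4,suppress=True)
for n in("top","scene"):
    p,d=optics.snapshot(n); np.savez(f'{n}2.npz',p=p,d=d)
p,d=np.load('scene2.npz')['p'],np.load('scene2.npz')['d']
cv2.imwrite('pics/s2.png',cv2.resize(p[190:270,360:460,::-1],(800,600),interpolation=cv2.INTER_CUBIC))
d1=np.load('scene1.npz')['d'];P=cloud('scene',d1).reshape(-1,3)
Q=P[(abs(P[:,0]-.393)<.08)&(abs(P[:,1]-.30)<.05)&(P[:,2]>.143)&(P[:,2]<.165)]
print('finger z.143-.165',len(Q),Q.min(0),Q.max(0),np.median(Q,0))
E
```

```text
clock: 2.87
tool_pos: [0.3936, 0.2995, 0.0516]
eef_rot: [0.761, 0.648, 0.001, -0.0]
contact_force: [0.4, -0.3, 0.1]
opening: 0.798
finger_force: 0.0
t2.87 pos [0.3936 0.2995 0.0516] open 0.798 ff 0.0 F [ 0.4 -0.3  0.1] GO [-0.05 -0.01  4.76] spin 0.1 tilt [0.001 0.001]Traceback (most recent call last):
  File "<stdin>", line 9, in <module>
    return umr_minimum(a, axis, None, out, keepdims, initial, where)
ValueError: zero-size array to reduction operation minimum which has no identity
```

View pics/s2.png

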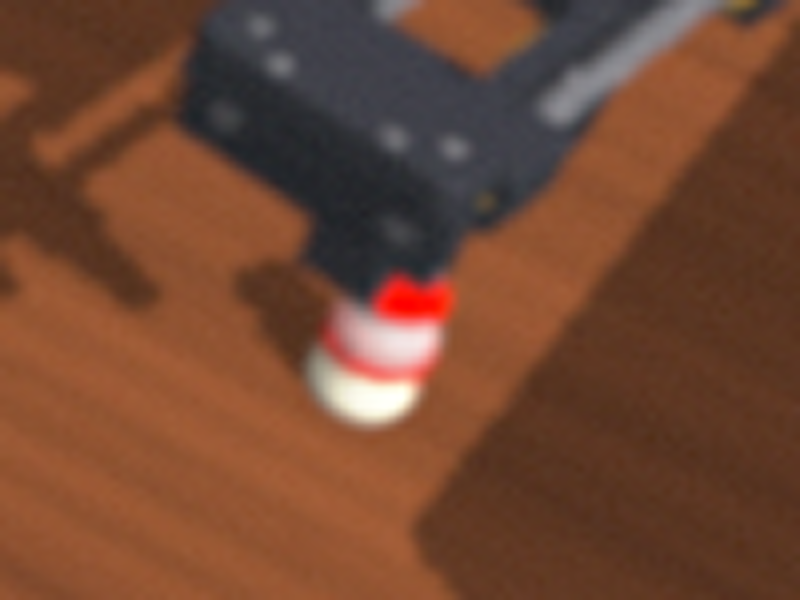

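```bash
python3 - <<'E'
from h import *
np.set_printoptions(precision=3,suppress=True)
P=cloud('scene',np.load('scene2.npz')['d'])
for b in range(214,240,2): print(b,[tuple((P[b,a]*1000).round().astype(int).tolist()) for a in range(396,418,3)])
E
```

```text
214 [(479, 283, 151), (478, 288, 154), (480, 292, 160), (487, 299, 171), (489, 303, 176), (489, 308, 180), (491, 312, 186), (490, 316, 187)]
216 [(479, 284, 147), (479, 289, 151), (480, 294, 155), (482, 299, 161), (487, 304, 170), (490, 309, 176), (491, 313, 181), (490, 318, 183)]
218 [(347, 257, 0), (479, 290, 146), (479, 295, 151), (482, 300, 157), (483, 305, 161), (489, 310, 171), (490, 315, 176), (486, 318, 175)]
220 [(351, 259, -2), (440, 284, 99), (480, 296, 147), (480, 301, 151), (481, 306, 155), (483, 311, 161), (490, 316, 171), (482, 319, 166)]
222 [(359, 263, 1), (441, 285, 96), (443, 291, 102), (483, 303, 149), (483, 307, 153), (484, 312, 157), (485, 317, 162), (477, 320, 158)]
224 [(365, 266, 2), (441, 287, 90), (442, 292, 96), (442, 297, 100), (482, 309, 147), (482, 313, 151), (484, 318, 156), (330, 300, -2)]
226 [(368, 268, -1), (440, 288, 84), (442, 293, 91), (442, 298, 95), (435, 302, 92), (482, 314, 147), (483, 319, 151), (337, 303, -1)]
228 [(373, 270, -1), (367, 275, -3), (442, 295, 86), (442, 300, 90), (398, 298, 46), (394, 302, 46), (390, 307, 46), (342, 305, -1)]
230 [(378, 273, -1), (374, 278, -1), (398, 288, 32), (442, 301, 86), (400, 299, 43), (396, 304, 43), (395, 309, 46), (348, 308, -1)]
232 [(384, 276, 0), (378, 281, -2), (401, 290, 30), (404, 296, 38), (405, 302, 43), (401, 306, 43), (358, 306, 1), (352, 310, -2)]
234 [(388, 278, -1), (384, 283, 0), (404, 293, 27), (405, 298, 33), (404, 303, 37), (400, 308, 37), (390, 312, 30), (359, 313, 0)]
236 [(392, 281, -1), (399, 288, 11), (406, 295, 24), (404, 300, 27), (404, 305, 32), (400, 310, 32), (369, 311, 2), (363, 315, -1)]
238 [(399, 284, 1), (403, 290, 10), (407, 296, 20), (406, 302, 24), (403, 306, 25), (400, 311, 26), (374, 313, 1), (369, 318, 0)]
```

The finger's outer face is at x≈0.441, where it should be, but its tip is at z≈0.083, about 30 mm above the TCP. The fingers must swing forward as they close. I'll part-close here, above the cap, to measure the tip height at grasp width.

```bash

python3 -m creep '[{"grip":-0.3,"tx":0,"ty":0,"tz":-0.5,"spin":0},{"grip":-0.3,"tx":0,"ty":0,"tz":0,"spin":0},{"grip":-0.3,"tx":0,"ty":0,"tz":0,"spin":0},{"grip":-0.3,"tx":0,"ty":0,"tz":0,"spin":0},{"grip":-0.3,"tx":0,"ty":0,"tz":0,"spin":0},{"grip":-0.3,"tx":0,"ty":0,"tz":0,"spin":0}]'
python3 go.py .3935 .299 .004
python3 - <<'E'
from h import *
p,d=optics.snapshot("scene"); np.savez('scene3.npz',p=p,d=d)
cv2.imwrite('pics/s3.png',cv2.resize(p[190:270,360:460,::-1],(800,600),interpolation=cv2.INTER_CUBIC))
P=cloud('scene',d)
for b in range(212,240,2): print(b,[tuple((P[b,a]*1000).round().astype(int).tolist()) for a in range(396,418,3)])
E
```

```text
clock: 3.47
tool_pos: [0.3936, 0.2982, 0.0558]
eef_rot: [0.762, 0.648, 0.0, -0.0]
contact_force: [0.7, -0.5, -0.6]
opening: 0.349
finger_force: 0.0
t3.47 pos [0.3936 0.2982 0.0558] open 0.349 ff 0.0 F [ 0.7 -0.5 -0.6] GO [ 0.08 -0.02  5.18] spin 0.0 tilt [0. 0.]
212 [(478, 282, 155), (479, 286, 159), (480, 291, 165), (486, 297, 174), (489, 302, 181), (491, 307, 186), (492, 311, 190), (489, 315, 190)]
214 [(477, 283, 150), (479, 288, 155), (479, 292, 159), (480, 297, 163), (490, 303, 177), (492, 308, 183), (491, 312, 185), (489, 316, 186)]
216 [(342, 254, 0), (480, 289, 151), (481, 294, 157), (480, 298, 159), (483, 303, 165), (487, 309, 174), (489, 313, 179), (487, 317, 181)]
218 [(346, 257, -1), (342, 262, -1), (481, 295, 152), (481, 300, 156), (481, 304, 159), (484, 309, 166), (490, 315, 176), (482, 318, 171)]
220 [(353, 260, 0), (347, 265, -1), (344, 270, 0), (481, 301, 151), (480, 306, 154), (483, 310, 160), (483, 315, 164), (478, 318, 162)]
222 [(357, 262, -2), (353, 267, -1), (348, 272, -1), (345, 278, 0), (482, 307, 152), (483, 312, 157), (482, 316, 159), (327, 298, 0)]
224 [(3
[... 339 characters left out ...]
95, 302, 47), (392, 307, 48), (345, 306, 2)]
230 [(378, 273, -1), (375, 278, 0), (397, 288, 31), (402, 294, 41), (402, 300, 45), (399, 305, 46), (395, 309, 46), (347, 308, -1)]
232 [(383, 276, 0), (378, 281, -1), (402, 291, 30), (404, 296, 37), (404, 302, 42), (403, 307, 45), (358, 306, 0), (354, 311, 1)]
234 [(388, 278, -1), (383, 283, -1), (405, 293, 29), (406, 298, 34), (403, 303, 35), (398, 308, 35), (391, 312, 31), (357, 313, -1)]
236 [(394, 281, 0), (400, 288, 13), (405, 294, 23), (405, 300, 28), (405, 305, 32), (399, 309, 31), (368, 310, 0), (364, 315, 1)]
238 [(399, 284, 1), (405, 290, 13), (406, 296, 19), (407, 302, 25), (404, 307, 26), (400, 311, 26), (373, 313, 0), (368, 318, -1)]
```

View pics/s3.png

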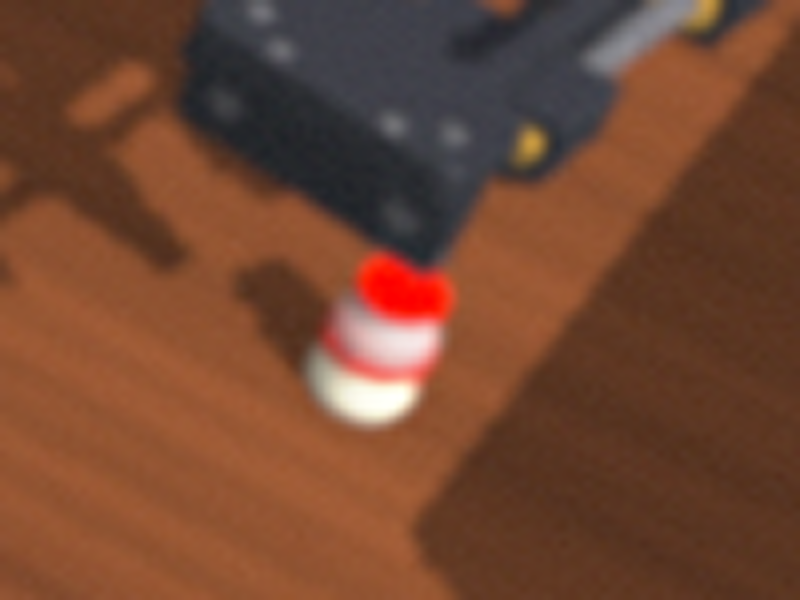

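The finger now hides behind the body, whose lower edge reads z≈0.147. Both body and tip sit about 30 mm higher than the reported TCP implies, so I'll descend in steps and look.

```bash

python3 -m creep '[{"grip":0.3,"tx":0.1,"ty":0,"tz":0,"spin":0},{"grip":0.3,"tx":0,"ty":0,"tz":0,"spin":0},{"grip":0.3,"tx":0,"ty":0,"tz":0,"spin":0},{"grip":0.3,"tx":0,"ty":0,"tz":1,"spin":0},{"grip":0.3,"tx":0,"ty":0,"tz":1.5,"spin":0},{"grip":0.3,"tx":0,"ty":0,"tz":1,"spin":0},{"grip":0.3,"tx":0,"ty":0,"tz":0,"spin":0},{"grip":0.3,"tx":0,"ty":0,"tz":0,"spin":0}]'
python3 go.py .3935 .299 .004
python3 - <<'E'
from h import *
p,d=optics.snapshot("scene"); np.savez('scene4.npz',p=p,d=d)
cv2.imwrite('pics/s4.png',cv2.resize(p[190:270,360:460,::-1],(800,600),interpolation=cv2.INTER_CUBIC))
P=cloud('scene',d)
for b in range(218,246,2): print(b,[tuple((P[b,a]*1000).round().astype(int).tolist()) for a in range(393,415,3)])
p,d=optics.snapshot("top");P=cloud('top',d).reshape(-1,3)
Q=P[(abs(P[:,0]-.394)<.12)&(abs(P[:,1]-.299)<.12)&(P[:,2]>.06)]
print(np.histogram(Q[:,2],bins=np.arange(.06,.3,.01)))
E
```

```text
clock: 4.18
tool_pos: [0.3931, 0.2987, 0.02]
eef_rot: [0.762, 0.648, -0.001, -0.0]
contact_force: [0.9, -0.4, 0.4]
opening: 0.646
finger_force: 0.0
t4.18 pos [0.3931 0.2987 0.02  ] open 0.646 ff 0.0 F [ 0.9 -0.4  0.4] GO [0.04 0.03 1.6 ] spin 0.0 tilt [-0.002 -0.001]
218 [(485, 282, 145), (487, 287, 152), (487, 292, 155), (483, 296, 155), (479, 300, 154), (475, 303, 153), (473, 308, 155), (467, 311, 152)]
220 [(483, 283, 139), (488, 289, 148), (488, 293, 152), (488, 298, 155), (484, 302, 155), (480, 305, 153), (478, 310, 155), (474, 314, 155)]
222 [(477, 283, 127), (484, 289, 139), (488, 295, 148), (489, 300, 152), (488, 304, 154), (484, 308, 154), (482, 312, 155), (478, 316, 155)]
224 [(478, 284, 123), (486, 291, 137), (486, 295, 140), (490, 301, 148), (491, 306, 154), (489, 310, 155), (485, 314, 154), (483, 318, 156)]
226 [(479, 286, 120), (478, 290, 123), (486, 297, 136), (487, 302, 141), (490, 307, 147), (491, 311, 153), (491, 316, 156), (483, 319, 151)]
228 [(478, 287, 114), (480, 292, 121), (479, 297, 124), (489, 303, 138), (489, 308, 142), (491, 313, 149), (487, 317, 148), (47
[... 701 characters left out ...]
81, -1), (404, 286, 0), (405, 292, 7), (406, 298, 13), (404, 303, 16), (403, 308, 20), (397, 312, 17), (379, 315, 1)]
242 [(413, 284, 1), (408, 289, 0), (406, 294, 3), (407, 300, 8), (406, 305, 12), (400, 309, 11), (387, 313, 0), (383, 318, 1)]
244 [(418, 286, 1), (413, 291, 0), (408, 296, -1), (405, 301, 0), (405, 306, 6), (401, 311, 6), (393, 315, 2), (387, 320, -1)]
(array([  19,    8,    1,   13,    0,   19,  146,  583,  149, 1514,   20,
          0,    0,   36,  148,  161,    1,  117,   89,  166,  106,  103,
        119]), array([0.06, 0.07, 0.08, 0.09, 0.1 , 0.11, 0.12, 0.13, 0.14, 0.15, 0.16,
       0.17, 0.18, 0.19, 0.2 , 0.21, 0.22, 0.23, 0.24, 0.25, 0.26, 0.27,
       0.28, 0.29]))
```

View pics/s4.png

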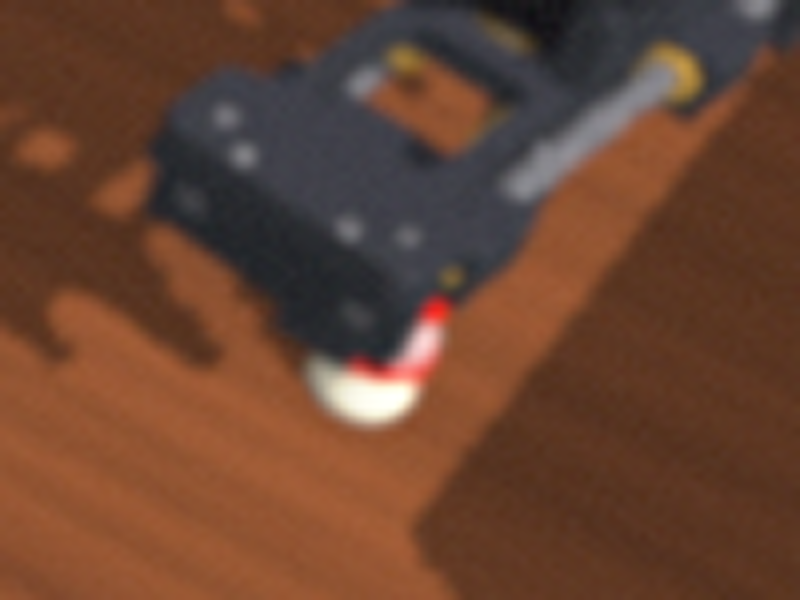

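The tip is at z≈0.052 with the reported TCP at 0.020. The same ~31 mm offset appears at two openings, so the real tip is about 31 mm above the reported TCP. I'll descend gently to a reported -0.024 and watch the force.

```bash

python3 -m creep '[{"grip":0.3,"tx":0,"ty":0.05,"tz":1,"spin":0},{"grip":0.3,"tx":0,"ty":0,"tz":1,"spin":0},{"grip":0.3,"tx":0,"ty":0,"tz":1,"spin":0},{"grip":0.3,"tx":0,"ty":0,"tz":0.5,"spin":0},{"grip":0.3,"tx":0,"ty":0,"tz":0,"spin":0},{"grip":0.3,"tx":0,"ty":0,"tz":0,"spin":0}]'
python3 -m creep '[{"grip":0.3,"tx":0,"ty":0,"tz":0.3,"spin":0},{"grip":0.3,"tx":0,"ty":0,"tz":0.3,"spin":0},{"grip":0.3,"tx":0,"ty":0,"tz":0.3,"spin":0},{"grip":0.3,"tx":0,"ty":0,"tz":0,"spin":0},{"grip":0.3,"tx":0,"ty":0,"tz":0,"spin":0}]'
python3 go.py .3935 .299 -.025
python3 - <<'E'
from h import *
p,d=optics.snapshot("scene"); np.savez('scene5.npz',p=p,d=d)
cv2.imwrite('pics/s5.png',cv2.resize(p[190:270,360:460,::-1],(800,600),interpolation=cv2.INTER_CUBIC))
E
```

```text
clock: 4.78
tool_pos: [0.3939, 0.2988, -0.0147]
eef_rot: [0.762, 0.648, -0.001, -0.0]
contact_force: [0.2, 0.3, 0.5]
opening: 0.647
finger_force: 0.0
clock: 5.2
tool_pos: [0.3941, 0.2991, -0.0233]
eef_rot: [0.762, 0.648, -0.0, -0.0]
contact_force: [0.7, 0.8, 0.4]
opening: 0.647
finger_force: 0.0
t5.20 pos [ 0.3941  0.2991 -0.0233] open 0.647 ff 0.0 F [0.7 0.8 0.4] GO [-0.02 -0.06  0.17] spin 0.0 tilt [-0. -0.]
```

View pics/s5.png

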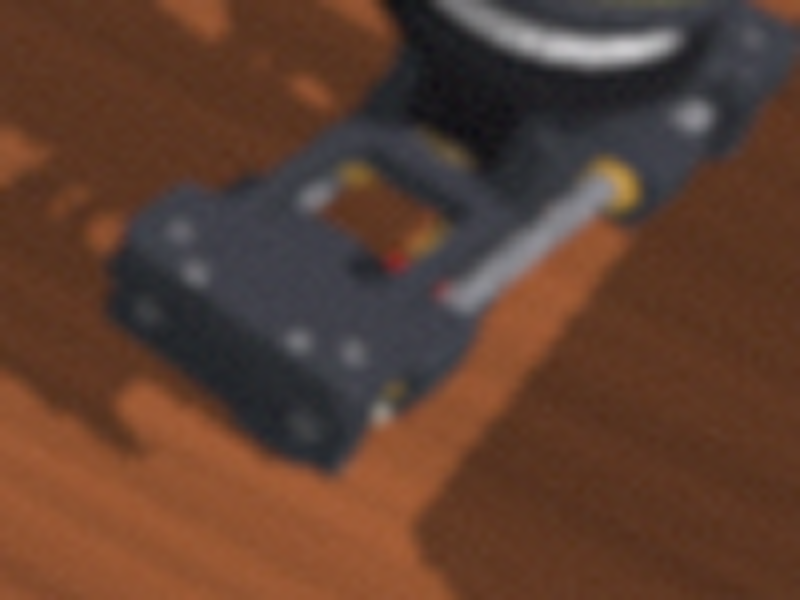

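The body hides most of the vial, with the red cap visible at (395,260). A reported -0.023 with no contact confirms the offset. Closing.

```bash

python3 -m creep '[{"grip":-0.2,"tx":0,"ty":0,"tz":0,"spin":0},{"grip":-0.3,"tx":0,"ty":0,"tz":0,"spin":0},{"grip":-0.4,"tx":0,"ty":0,"tz":0,"spin":0},{"grip":-0.5,"tx":0,"ty":0,"tz":0,"spin":0},{"grip":-0.6,"tx":0,"ty":0,"tz":0,"spin":0},{"grip":-1,"tx":0,"ty":0,"tz":0,"spin":0},{"grip":-1,"tx":0,"ty":0,"tz":0,"spin":0},{"grip":-1,"tx":0,"ty":0,"tz":0,"spin":0}]' 10
python3 -m creep '[{"grip":-1,"tx":0,"ty":0,"tz":0,"spin":0},{"grip":-1,"tx":0,"ty":0,"tz":0,"spin":0},{"grip":-1,"tx":0,"ty":0,"tz":0,"spin":0}]'
python3 go.py .3941 .2991 .12
```

```text
clock: 5.92
tool_pos: [0.3942, 0.2991, -0.0231]
eef_rot: [0.762, 0.648, 0.0, -0.0]
contact_force: [-0.5, 0.1, 0.1]
opening: 0.291
finger_force: 10.0
clock: 6.17
tool_pos: [0.3942, 0.2991, -0.0231]
eef_rot: [0.762, 0.648, 0.0, -0.0]
contact_force: [0.8, -0.0, 1.3]
opening: 0.289
finger_force: 10.0
t6.17 pos [ 0.3942  0.2991 -0.0231] open 0.289 ff 10.0 F [ 0.8 -0.   1.3] GO [-0.000e+00 -1.000e-02 -1.431e+01] spin 0.0 tilt [0. 0.]
```

Gripped at 25.5 mm with 10 N. Lifting and carrying to pad4.

```bash

python3 -m creep '[{"grip":-1,"tx":0,"ty":0,"tz":-0.5,"spin":0},{"grip":-1,"tx":0,"ty":0,"tz":-1,"spin":0},{"grip":-1,"tx":0,"ty":0,"tz":-1.5,"spin":0},{"grip":-1,"tx":0,"ty":0,"tz":-2,"spin":0},{"grip":-1,"tx":0,"ty":0,"tz":-2,"spin":0},{"grip":-1,"tx":0,"ty":0,"tz":-1,"spin":0},{"grip":-1,"tx":0,"ty":0,"tz":0,"spin":0}]'
python3 go.py .653 .0797 .01
```

```text
clock: 6.75
tool_pos: [0.3953, 0.3, 0.0591]
eef_rot: [0.762, 0.648, 0.002, 0.0]
contact_force: [0.8, 0.3, -1.2]
opening: 0.289
finger_force: 10.0
t6.75 pos [0.3953 0.3    0.0591] open 0.289 ff 10.0 F [ 0.8  0.3 -1.2] GO [-17.61  28.96   4.94] spin 0.0 tilt [0.003 0.003]
```

```bash

python3 -m creep '[{"grip":-1,"tx":-0.3,"ty":0.5,"tz":0,"spin":0},{"grip":-1,"tx":-0.6,"ty":1,"tz":0,"spin":0},{"grip":-1,"tx":-1,"ty":1.6,"tz":0,"spin":0},{"grip":-1,"tx":-1.3,"ty":2.2,"tz":0,"spin":0},{"grip":-1,"tx":-1.4,"ty":2.4,"tz":0,"spin":0},{"grip":-1,"tx":-1.4,"ty":2.4,"tz":0,"spin":0},{"grip":-1,"tx":-1.4,"ty":2.4,"tz":0,"spin":0},{"grip":-1,"tx":-1.4,"ty":2.4,"tz":0,"spin":0}]'
python3 -m creep '[{"grip":-1,"tx":-1.4,"ty":2.4,"tz":0,"spin":0},{"grip":-1,"tx":-1.4,"ty":2.4,"tz":0,"spin":0},{"grip":-1,"tx":-1.4,"ty":2.4,"tz":0,"spin":0},{"grip":-1,"tx":-1.4,"ty":2.3,"tz":0,"spin":0},{"grip":-1,"tx":-1.2,"ty":2,"tz":0,"spin":0},{"grip":-1,"tx":-0.9,"ty":1.5,"tz":0,"spin":0},{"grip":-1,"tx":-0.6,"ty":1,"tz":0,"spin":0},{"grip":-1,"tx":0,"ty":0,"tz":0,"spin":0}]'
python3 -m creep '[{"grip":-1,"tx":0.1,"ty":0.4,"tz":1,"spin":0},{"grip":-1,"tx":0,"ty":0,"tz":1,"spin":0},{"grip":-1,"tx":0,"ty":0,"tz":1,"spin":0},{"grip":-1,"tx":0,"ty":0,"tz":0,"spin":0},{"grip":-1,"tx":0,"ty":0,"tz":0,"spin":0}]'
python3 go.py .653 .0797 -.013
```

```text
clock: 7.42
tool_pos: [0.5281, 0.1854, 0.0555]
eef_rot: [0.762, 0.647, -0.001, -0.0]
contact_force: [0.1, 0.7, -0.6]
opening: 0.294
finger_force: 10.0
clock: 8.08
tool_pos: [0.6537, 0.0783, 0.0552]
eef_rot: [0.764, 0.646, -0.001, 0.001]
contact_force: [0.5, 0.0, -0.5]
opening: 0.29
finger_force: 10.0
clock: 8.5
tool_pos: [0.6544, 0.0849, 0.0254]
eef_rot: [0.761, 0.648, -0.001, -0.001]
contact_force: [-0.4, 0.5, 0.9]
opening: 0.289
finger_force: 10.0
t8.50 pos [0.6544 0.0849 0.0254] open 0.289 ff 10.0 F [-0.4  0.5  0.9] GO [-0.53 -0.04  3.84] spin 0.1 tilt [-0.003 -0.   ]
```

```bash

python3 -m creep '[{"grip":-1,"tx":-0.3,"ty":0,"tz":0.8,"spin":0},{"grip":-1,"tx":-0.2,"ty":0,"tz":0.8,"spin":0},{"grip":-1,"tx":0,"ty":0,"tz":0.8,"spin":0},{"grip":-1,"tx":0,"ty":0,"tz":0.6,"spin":0},{"grip":-1,"tx":0,"ty":0,"tz":0.4,"spin":0},{"grip":-1,"tx":0,"ty":0,"tz":0,"spin":0},{"grip":-1,"tx":0,"ty":0,"tz":0,"spin":0}]'
python3 go.py .653 .0797 -.013
```

```text
clock: 9.08
tool_pos: [0.6551, 0.0794, -0.0075]
eef_rot: [0.762, 0.648, -0.0, -0.0]
contact_force: [-0.6, 0.6, -0.4]
opening: 0.286
finger_force: 10.0
t9.08 pos [ 0.6551  0.0794 -0.0075] open 0.286 ff 10.0 F [-0.6  0.6 -0.4] GO [-0.   -0.21  0.55] spin 0.1 tilt [-0.  0.]
```

```bash

python3 -m creep '[{"grip":-1,"tx":0,"ty":-0.2,"tz":0.2,"spin":0},{"grip":-1,"tx":0,"ty":0,"tz":0.15,"spin":0},{"grip":-1,"tx":0,"ty":0,"tz":0.1,"spin":0},{"grip":-1,"tx":0,"ty":0,"tz":0.05,"spin":0},{"grip":-1,"tx":0,"ty":0,"tz":0,"spin":0},{"grip":-1,"tx":0,"ty":0,"tz":0,"spin":0}]'
python3 go.py .653 .0797 -.013
python3 -m creep '[{"grip":-1,"tx":0,"ty":0,"tz":0.05,"spin":0},{"grip":-1,"tx":0,"ty":0,"tz":0.05,"spin":0},{"grip":-1,"tx":0,"ty":0,"tz":0,"spin":0}]'
python3 go.py .653 .0797 -.013
```

```text
clock: 9.58
tool_pos: [0.6534, 0.0796, -0.0121]
eef_rot: [0.762, 0.648, 0.0, 0.0]
contact_force: [0.2, 0.2, 0.3]
opening: 0.289
finger_force: 10.0
t9.58 pos [ 0.6534  0.0796 -0.0121] open 0.289 ff 10.0 F [0.2 0.2 0.3] GO [ 0.01 -0.04  0.09] spin 0.0 tilt [0. 0.]
clock: 9.83
tool_pos: [0.6534, 0.0796, -0.013]
eef_rot: [0.762, 0.648, 0.0, 0.0]
contact_force: [-0.6, -0.3, 0.7]
opening: 0.291
finger_force: 10.0
t9.83 pos [ 0.6534  0.0796 -0.013 ] open 0.291 ff 10.0 F [-0.6 -0.3  0.7] GO [ 0.   -0.04 -0.  ] spin 0.0 tilt [0. 0.]
```

```bash

python3 -m creep '[{"grip":-1,"tx":0,"ty":0,"tz":0.05,"spin":0},{"grip":-1,"tx":0,"ty":0,"tz":0,"spin":0},{"grip":-0.4,"tx":0,"ty":0,"tz":0,"spin":0},{"grip":-0.3,"tx":0,"ty":0,"tz":0,"spin":0},{"grip":0.1,"tx":0,"ty":0,"tz":0,"spin":0},{"grip":0.3,"tx":0,"ty":0,"tz":0,"spin":0},{"grip":0.3,"tx":0,"ty":0,"tz":0,"spin":0},{"grip":0.3,"tx":0,"ty":0,"tz":0,"spin":0}]'
python3 -m creep '[{"grip":0.3,"tx":0,"ty":0,"tz":-1,"spin":0},{"grip":0.3,"tx":0,"ty":0,"tz":-2,"spin":0},{"grip":0.3,"tx":0,"ty":0,"tz":-3,"spin":0},{"grip":0.3,"tx":0,"ty":0,"tz":-3,"spin":0},{"grip":0.3,"tx":0,"ty":-2,"tz":-1,"spin":0},{"grip":0.3,"tx":1,"ty":-3.5,"tz":0,"spin":0},{"grip":0.3,"tx":1,"ty":-3.5,"tz":0,"spin":0},{"grip":0.3,"tx":1,"ty":-3.5,"tz":0,"spin":0}]'
python3 -m creep '[{"grip":0.3,"tx":1,"ty":-3.5,"tz":0,"spin":0},{"grip":0.3,"tx":1,"ty":-2.5,"tz":0,"spin":0},{"grip":0.3,"tx":1,"ty":-2,"tz":0,"spin":0},{"grip":0.3,"tx":0,"ty":0,"tz":0,"spin":0},{"grip":0.3,"tx":0,"ty":0,"tz":0,"spin":0}]'
cat > vials.py <<'E'
from h import *
H=dict(red=.046,white=.060,blue=.074,yellow=.092); PAD=dict(red=(.6528,.0795),white=(.6398,.0004),blue=(.6269,-.0785),yellow=(.6141,-.1574))
def look(names,tag=None):
  for n in('top','scene'):
    p,d=optics.snapshot(n); P=cloud(n,d).reshape(-1,3)
    if tag: cv2.imwrite(f'pics/{tag}{n}.png',cv2.resize(p[:,:,::-1],(800,600),interpolation=cv2.INTER_CUBIC))
    off=np.array([-.0015,-.0006]) if n=='top' else np.array([.0015,.0006])  # measured camera disagreement, half each
    for k in names:
        Q=P[(np.hypot(*(P[:,:2]-PAD[k]).T)<.032)&(P[:,2]>.015)]; T=Q[Q[:,2]>.01+H[k]-.006]
        b=(Q[:,:2].min(0)+Q[:,:2].max(0))/2
        print(k,n,len(T),'zmax %.3f'%np.percentile(Q[:,2],98),'cap err mm',((T[:,:2].mean(0)-off-PAD[k])*1000).round(1),'bbox err',((b-off-PAD[k])*1000).round(1))
E
python3 -c "
from vials import *
look(['red'],'a')"
python3 go.py .437 .1518 .06
```

```text
clock: 10.5
tool_pos: [0.6532, 0.0796, -0.0138]
eef_rot: [0.762, 0.648, -0.0, -0.0]
contact_force: [0.1, -0.6, 0.2]
opening: 0.628
finger_force: 0.0
clock: 11.17
tool_pos: [0.534, 0.1295, 0.0876]
eef_rot: [0.762, 0.647, 0.001, 0.0]
contact_force: [0.1, 1.2, 0.7]
opening: 0.652
finger_force: 0.0
clock: 11.58
tool_pos: [0.4602, 0.1729, 0.087]
eef_rot: [0.761, 0.649, 0.0, -0.0]
contact_force: [0.8, -0.7, 1.1]
opening: 0.65
finger_force: 0.0
red top 75 zmax 0.059 cap err mm [-0.   0.8] bbox err [-0.6  6.7]
red scene 99 zmax 0.057 cap err mm [0.7 0.9] bbox err [1.5 1.5]
t11.68 pos [0.4621 0.1714 0.0868] open 0.652 ff 0.0 F [ 0.2 -0.1 -0.2] GO [-2.34 -2.17  2.68] spin -0.0 tilt [0.002 0.   ]
```

View pics/atop.png

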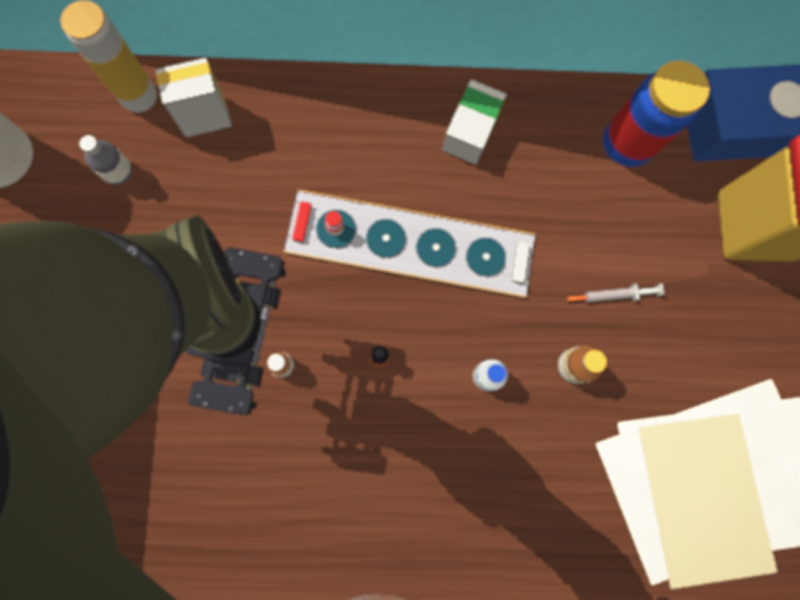

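Red stands on pad4 at (334,222), about 1 mm off centre. White is untouched at (281,364). White next.

```bash

python3 -m creep '[{"grip":0.3,"tx":-0.8,"ty":-0.8,"tz":0,"spin":0},{"grip":0.3,"tx":-0.8,"ty":-0.8,"tz":0,"spin":0},{"grip":0.3,"tx":-0.7,"ty":-0.5,"tz":0.5,"spin":0},{"grip":0.3,"tx":0,"ty":0,"tz":1,"spin":0},{"grip":0.3,"tx":0,"ty":0,"tz":0,"spin":0},{"grip":0.3,"tx":0,"ty":0,"tz":0,"spin":0},{"grip":0.3,"tx":0,"ty":0,"tz":0,"spin":0}]'
python3 go.py .437 .1518 -.024
```

```text
clock: 12.27
tool_pos: [0.4374, 0.1522, 0.0716]
eef_rot: [0.762, 0.647, 0.001, 0.0]
contact_force: [-0.4, -0.2, 1.1]
opening: 0.649
finger_force: 0.0
t12.27 pos [0.4374 0.1522 0.0716] open 0.649 ff 0.0 F [-0.4 -0.2  1.1] GO [-0.05 -0.04  9.56] spin -0.0 tilt [0.001 0.   ]
```

```bash

python3 -m creep '[{"grip":0.3,"tx":0,"ty":0,"tz":1.5,"spin":0},{"grip":0.3,"tx":0,"ty":0,"tz":2,"spin":0},{"grip":0.3,"tx":0,"ty":0,"tz":2,"spin":0},{"grip":0.3,"tx":0,"ty":0,"tz":1.5,"spin":0},{"grip":0.3,"tx":0,"ty":0,"tz":1,"spin":0},{"grip":0.3,"tx":0,"ty":0,"tz":0.9,"spin":0},{"grip":0.3,"tx":0,"ty":0,"tz":0.5,"spin":0},{"grip":0.3,"tx":0,"ty":0,"tz":0,"spin":0}]' 12
python3 go.py .437 .1518 -.024
python3 -m creep '[{"grip":0.1,"tx":0,"ty":0,"tz":0,"spin":0},{"grip":0,"tx":0,"ty":0,"tz":0,"spin":0},{"grip":-0.1,"tx":0,"ty":0,"tz":0,"spin":0},{"grip":-0.2,"tx":0,"ty":0,"tz":0,"spin":0},{"grip":-0.3,"tx":0,"ty":0,"tz":0,"spin":0},{"grip":-0.5,"tx":0,"ty":0,"tz":0,"spin":0},{"grip":-1,"tx":0,"ty":0,"tz":0,"spin":0},{"grip":-1,"tx":0,"ty":0,"tz":0,"spin":0}]'
python3 -m creep '[{"grip":-1,"tx":0,"ty":0,"tz":0,"spin":0},{"grip":-1,"tx":0,"ty":0,"tz":0,"spin":0},{"grip":-1,"tx":0,"ty":0,"tz":0,"spin":0}]'
python3 go.py .6403 .0006 .09
```

```text
clock: 12.93
tool_pos: [0.4411, 0.1541, -0.0196]
eef_rot: [0.762, 0.648, -0.003, -0.001]
contact_force: [-0.1, 0.0, 0.4]
opening: 0.648
finger_force: 0.0
t12.93 pos [ 0.4411  0.1541 -0.0196] open 0.648 ff 0.0 F [-0.1  0.   0.4] GO [-0.29 -0.36  0.45] spin 0.0 tilt [-0.007 -0.002]
clock: 13.6
tool_pos: [0.44, 0.1538, -0.0189]
eef_rot: [0.762, 0.648, -0.004, -0.002]
contact_force: [-0.8, 0.5, 5.3]
opening: 0.382
finger_force: 12.0
clock: 13.85
tool_pos: [0.44, 0.1538, -0.0189]
eef_rot: [0.762, 0.648, -0.004, -0.002]
contact_force: [-0.8, -0.2, 6.3]
opening: 0.379
finger_force: 12.0
t13.85 pos [ 0.44    0.1538 -0.0189] open 0.379 ff 12.0 F [-0.8 -0.2  6.3] GO [-11.94  22.15 -11.01] spin 0.0 tilt [-0.008 -0.003]
```

```bash

python3 -c "
from h import *
s=r.get_state();print(s['q'].round(3),s['moment'])"
python3 -m creep '[{"grip":-1,"tx":0,"ty":0,"tz":-0.3,"spin":0},{"grip":-1,"tx":0,"ty":0,"tz":-0.5,"spin":0},{"grip":-1,"tx":0,"ty":0,"tz":0,"spin":0},{"grip":-1,"tx":0,"ty":0,"tz":0,"spin":0}]'
python3 go.py .6403 .0006 .09
```

```text
[-0.433  0.939 -0.003  2.167  0.035  0.044 -0.631] [-0.08230718  0.26945215 -0.0608313 ]
clock: 14.18
tool_pos: [0.4405, 0.1539, -0.011]
eef_rot: [0.762, 0.648, -0.004, -0.001]
contact_force: [0.0, -0.1, -0.2]
opening: 0.384
finger_force: 12.0
t14.18 pos [ 0.4405  0.1539 -0.011 ] open 0.384 ff 12.0 F [ 0.  -0.1 -0.2] GO [-11.95  22.12 -10.21] spin 0.0 tilt [-0.007 -0.002]
```

Joint 6 is at its lower limit this close in, so the tool stopped 3 mm short. The grip is still good at 33.8 mm. Allowing for the roughly -2.5 mm tool-x offset, I'll carry white to pad3.

```bash

python3 -m creep '[{"grip":-1,"tx":0,"ty":0.5,"tz":-1,"spin":0},{"grip":-1,"tx":0,"ty":0.7,"tz":-1.5,"spin":0},{"grip":-1,"tx":0,"ty":0.8,"tz":-2,"spin":0},{"grip":-1,"tx":-0.5,"ty":1,"tz":-2,"spin":0},{"grip":-1,"tx":-0.8,"ty":1.6,"tz":-1,"spin":0},{"grip":-1,"tx":-1,"ty":2,"tz":-0.5,"spin":0},{"grip":-1,"tx":-1,"ty":2,"tz":0,"spin":0},{"grip":-1,"tx":-1,"ty":2,"tz":0,"spin":0}]'
python3 -m creep '[{"grip":-1,"tx":-1,"ty":2,"tz":0,"spin":0},{"grip":-1,"tx":-1,"ty":2,"tz":0,"spin":0},{"grip":-1,"tx":-1,"ty":2,"tz":0,"spin":0},{"grip":-1,"tx":-1.2,"ty":2,"tz":0,"spin":0},{"grip":-1,"tx":-1.2,"ty":1.5,"tz":0,"spin":0},{"grip":-1,"tx":-1.2,"ty":1,"tz":0,"spin":0},{"grip":-1,"tx":-0.9,"ty":0.6,"tz":0,"spin":0},{"grip":-1,"tx":0,"ty":0,"tz":0,"spin":0}]'
python3 -m creep '[{"grip":-1,"tx":0,"ty":0,"tz":0,"spin":0},{"grip":-1,"tx":0,"ty":0,"tz":0,"spin":0}]'
python3 go.py .640 .0025 -.008
```

```text
clock: 14.85
tool_pos: [0.5394, 0.0939, 0.0686]
eef_rot: [0.762, 0.648, -0.004, -0.001]
contact_force: [-0.2, 0.2, -0.4]
opening: 0.379
finger_force: 12.0
clock: 15.52
tool_pos: [0.6361, -0.0011, 0.0673]
eef_rot: [0.763, 0.646, -0.005, -0.001]
contact_force: [0.2, -0.7, -0.7]
opening: 0.379
finger_force: 12.0
clock: 15.68
tool_pos: [0.6349, 0.0043, 0.0674]
eef_rot: [0.761, 0.648, -0.004, -0.002]
contact_force: [-0.4, 0.8, -1.3]
opening: 0.38
finger_force: 12.0
t15.68 pos [0.6349 0.0043 0.0674] open 0.380 ff 12.0 F [-0.4  0.8 -1.3] GO [-0.07  0.6   7.54] spin 0.1 tilt [-0.009 -0.001]
```

```bash

python3 -m creep '[{"grip":-1,"tx":0,"ty":0.3,"tz":1,"spin":0},{"grip":-1,"tx":0,"ty":0.3,"tz":1.5,"spin":0},{"grip":-1,"tx":0,"ty":0,"tz":1.5,"spin":0},{"grip":-1,"tx":0,"ty":0,"tz":1.2,"spin":0},{"grip":-1,"tx":0,"ty":0,"tz":0.8,"spin":0},{"grip":-1,"tx":0,"ty":0,"tz":0.5,"spin":0},{"grip":-1,"tx":0,"ty":0,"tz":0,"spin":0},{"grip":-1,"tx":0,"ty":0,"tz":0,"spin":0}]'
python3 go.py .640 .0025 -.009
```

```text
clock: 16.35
tool_pos: [0.6414, 0.0017, 0.0024]
eef_rot: [0.762, 0.648, -0.004, -0.002]
contact_force: [0.3, 0.7, -0.5]
opening: 0.377
finger_force: 12.0
t16.35 pos [0.6414 0.0017 0.0024] open 0.377 ff 12.0 F [ 0.3  0.7 -0.5] GO [ 0.07 -0.14  1.14] spin 0.1 tilt [-0.008 -0.003]
```

```bash

python3 -m creep '[{"grip":-1,"tx":0.07,"ty":-0.14,"tz":0.4,"spin":0},{"grip":-1,"tx":0,"ty":0,"tz":0.3,"spin":0},{"grip":-1,"tx":0,"ty":0,"tz":0.2,"spin":0},{"grip":-1,"tx":0,"ty":0,"tz":0.1,"spin":0},{"grip":-1,"tx":0,"ty":0,"tz":0.05,"spin":0},{"grip":-1,"tx":0,"ty":0,"tz":0,"spin":0},{"grip":-1,"tx":0,"ty":0,"tz":0,"spin":0}]'
python3 go.py .640 .0025 -.009
python3 -m creep '[{"grip":-1,"tx":0,"ty":0,"tz":0.05,"spin":0},{"grip":-1,"tx":0,"ty":0,"tz":0.03,"spin":0},{"grip":-1,"tx":0,"ty":0,"tz":0,"spin":0},{"grip":-1,"tx":0,"ty":0,"tz":0,"spin":0}]'
python3 go.py .640 .0025 -.009
```

```text
clock: 16.93
tool_pos: [0.6402, 0.0024, -0.0078]
eef_rot: [0.762, 0.648, -0.004, -0.001]
contact_force: [0.7, -0.4, -1.0]
opening: 0.377
finger_force: 12.0
t16.93 pos [ 0.6402  0.0024 -0.0078] open 0.377 ff 12.0 F [ 0.7 -0.4 -1. ] GO [ 0.01 -0.02  0.12] spin 0.0 tilt [-0.008 -0.003]
clock: 17.27
tool_pos: [0.6401, 0.0024, -0.0087]
eef_rot: [0.762, 0.648, -0.004, -0.002]
contact_force: [1.2, -0.6, -1.1]
opening: 0.379
finger_force: 12.0
t17.27 pos [ 0.6401  0.0024 -0.0087] open 0.379 ff 12.0 F [ 1.2 -0.6 -1.1] GO [ 0.01 -0.01  0.03] spin 0.0 tilt [-0.008 -0.003]
```

```bash
for i in 1; do 
python3 -m creep '[{"grip":-1,"tx":0,"ty":0,"tz":0.03,"spin":0},{"grip":-1,"tx":0,"ty":0,"tz":0.03,"spin":0},{"grip":-1,"tx":0,"ty":0,"tz":0,"spin":0}]' | grep -E "tool_pos|contact"; done
python3 -m creep '[{"grip":-1,"tx":0,"ty":0,"tz":0.03,"spin":0},{"grip":-1,"tx":0,"ty":0,"tz":0.03,"spin":0},{"grip":-1,"tx":0,"ty":0,"tz":0,"spin":0}]'| grep -E "tool_pos|contact"
python3 -m creep '[{"grip":-1,"tx":0,"ty":0,"tz":0.03,"spin":0},{"grip":-1,"tx":0,"ty":0,"tz":0,"spin":0},{"grip":-1,"tx":0,"ty":0,"tz":0,"spin":0}]'| grep -E "tool_pos|contact"
```

```text
tool_pos: [0.6401, 0.0024, -0.0088]
contact_force: [-1.3, -0.1, 4.4]
tool_pos: [0.6401, 0.0024, -0.0088]
contact_force: [-2.5, -0.2, 8.7]
tool_pos: [0.6401, 0.0024, -0.0088]
contact_force: [-2.9, -0.5, 11.3]
```

Contact is made, so the vial rests on the pad. I'll relax the press a little, release and retreat towards blue.

```bash

python3 -m creep '[{"grip":-1,"tx":0,"ty":0,"tz":-0.06,"spin":0},{"grip":-1,"tx":0,"ty":0,"tz":-0.05,"spin":0},{"grip":-1,"tx":0,"ty":0,"tz":0,"spin":0},{"grip":-0.2,"tx":0,"ty":0,"tz":0,"spin":0},{"grip":0,"tx":0,"ty":0,"tz":0,"spin":0},{"grip":0.4,"tx":0,"ty":0,"tz":0,"spin":0},{"grip":0.6,"tx":0,"ty":0,"tz":0,"spin":0},{"grip":0.6,"tx":0,"ty":0,"tz":0,"spin":0}]'
python3 -m creep '[{"grip":0.6,"tx":0,"ty":0,"tz":-1,"spin":0},{"grip":0.6,"tx":0,"ty":0,"tz":-2,"spin":0},{"grip":0.6,"tx":0,"ty":0,"tz":-3,"spin":0},{"grip":0.6,"tx":0,"ty":0,"tz":-3,"spin":0},{"grip":0.6,"tx":-1,"ty":-1,"tz":-1,"spin":0},{"grip":0.6,"tx":-2,"ty":-2.5,"tz":0,"spin":0},{"grip":0.6,"tx":-2,"ty":-2.5,"tz":0,"spin":0},{"grip":0.6,"tx":-2,"ty":-2.5,"tz":0,"spin":0}]'
python3 -m creep '[{"grip":0.6,"tx":-2,"ty":-2.5,"tz":0,"spin":0},{"grip":0.6,"tx":-1.5,"ty":-2,"tz":0,"spin":0},{"grip":0.6,"tx":-1,"ty":-1,"tz":0,"spin":0},{"grip":0.6,"tx":0,"ty":0,"tz":0,"spin":0},{"grip":0.6,"tx":0,"ty":0,"tz":0,"spin":0},{"grip":0.6,"tx":0,"ty":0,"tz":0,"spin":0}]'
python3 -c "
from vials import *
look(['red','white'],'b')"
python3 go.py .4277 -.158 .06
```

```text
clock: 18.68
tool_pos: [0.6399, 0.0024, -0.0094]
eef_rot: [0.762, 0.648, -0.004, -0.002]
contact_force: [-0.8, -0.2, 0.5]
opening: 0.679
finger_force: 0.0
clock: 19.35
tool_pos: [0.5451, -0.0532, 0.0929]
eef_rot: [0.762, 0.648, -0.003, -0.001]
contact_force: [-0.1, -1.2, 0.4]
opening: 0.803
finger_force: 0.0
clock: 19.85
tool_pos: [0.4862, -0.0874, 0.0928]
eef_rot: [0.762, 0.648, -0.003, -0.001]
contact_force: [0.5, -0.9, 0.0]
opening: 0.8
finger_force: 0.0
red top 73 zmax 0.059 cap err mm [0.  0.9] bbox err [-0.5  1. ]
white top 74 zmax 0.073 cap err mm [-0.8  0.2] bbox err [-3.2 -0.1]
red scene 100 zmax 0.058 cap err mm [0.7 1. ] bbox err [0.8 1.3]
white scene 87 zmax 0.071 cap err mm [ 0.2 -0. ] bbox err [0.1 1.5]
t19.95 pos [ 0.486  -0.0872  0.0925] open 0.799 ff 0.0 F [ 0.7  0.4 -0.4] GO [-7.91 -4.61  3.3 ] spin 0.1 tilt [-0.006 -0.002]
```

View pics/bscene.png

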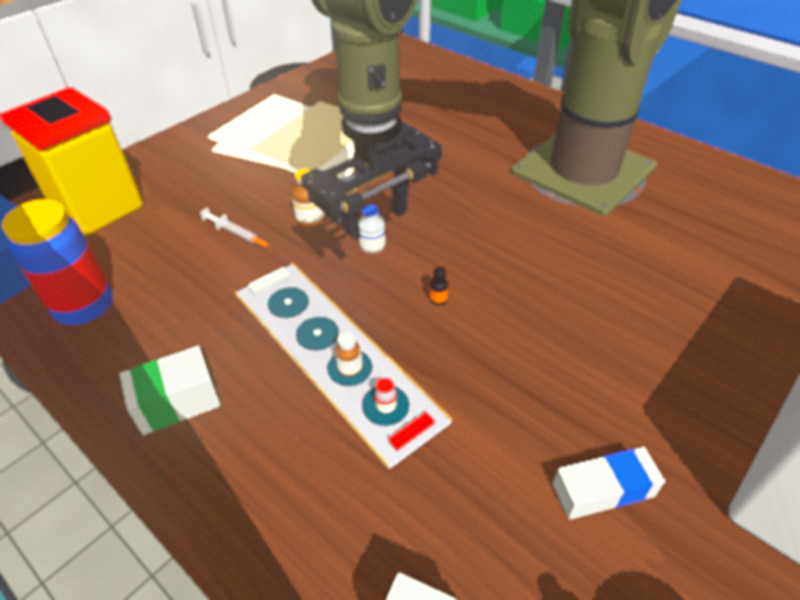

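Red (385,395) and white (348,355) both stand upright within about 1 mm. The dropper (438,288) is untouched. Now blue.

```bash

python3 -m creep '[{"grip":0.6,"tx":-1,"ty":-0.6,"tz":0,"spin":0},{"grip":0.6,"tx":-2,"ty":-1.2,"tz":0,"spin":0},{"grip":0.6,"tx":-2,"ty":-1.2,"tz":0,"spin":0},{"grip":0.6,"tx":-1.7,"ty":-1,"tz":0,"spin":0},{"grip":0.6,"tx":-1.2,"ty":-0.6,"tz":0,"spin":0},{"grip":0.6,"tx":0,"ty":0,"tz":0,"spin":0},{"grip":0.6,"tx":0,"ty":0,"tz":0,"spin":0},{"grip":0.6,"tx":0,"ty":0,"tz":0,"spin":0}]' 20
python3 go.py .4277 -.158 -.008
```

```text
clock: 20.62
tool_pos: [0.4271, -0.1581, 0.093]
eef_rot: [0.761, 0.648, -0.003, -0.001]
contact_force: [-0.4, 0.5, 0.4]
opening: 0.798
finger_force: 0.0
t20.62 pos [ 0.4271 -0.1581  0.093 ] open 0.798 ff 0.0 F [-0.4  0.5  0.4] GO [ 0.05  0.12 10.1 ] spin 0.1 tilt [-0.007 -0.002]
```

```bash

python3 -m creep '[{"grip":0.6,"tx":0.05,"ty":0.12,"tz":1.5,"spin":0},{"grip":0.6,"tx":0,"ty":0,"tz":2,"spin":0},{"grip":0.6,"tx":0,"ty":0,"tz":2,"spin":0},{"grip":0.6,"tx":0,"ty":0,"tz":1.5,"spin":0},{"grip":0.6,"tx":0,"ty":0,"tz":1.5,"spin":0},{"grip":0.6,"tx":0,"ty":0,"tz":1,"spin":0},{"grip":0.6,"tx":0,"ty":0,"tz":0.5,"spin":0},{"grip":0.6,"tx":0,"ty":0,"tz":0,"spin":0}]'
python3 go.py .4277 -.158 -.008
python3 -c "
from h import *
print(r.get_state()['q'].round(3))"
```

```text
clock: 21.28
tool_pos: [0.4277, -0.158, -0.0075]
eef_rot: [0.761, 0.649, -0.004, -0.003]
contact_force: [-0.1, -0.3, -0.2]
opening: 0.797
finger_force: 0.0
t21.28 pos [ 0.4277 -0.158  -0.0075] open 0.797 ff 0.0 F [-0.1 -0.3 -0.2] GO [-0.   -0.    0.05] spin 0.2 tilt [-0.01  -0.001]
[ 0.257  0.913 -0.012  2.197  0.314  0.043 -0.223]
```

Right on the mark. Close.

```bash

python3 -m creep '[{"grip":0.4,"tx":0,"ty":0,"tz":0,"spin":0},{"grip":0.3,"tx":0,"ty":0,"tz":0,"spin":0},{"grip":0.2,"tx":0,"ty":0,"tz":0,"spin":0},{"grip":0.1,"tx":0,"ty":0,"tz":0,"spin":0},{"grip":0,"tx":0,"ty":0,"tz":0,"spin":0},{"grip":-0.1,"tx":0,"ty":0,"tz":0,"spin":0},{"grip":-0.3,"tx":0,"ty":0,"tz":0,"spin":0},{"grip":-1,"tx":0,"ty":0,"tz":0,"spin":0}]' 20
python3 -m creep '[{"grip":-1,"tx":0,"ty":0,"tz":0,"spin":0},{"grip":-1,"tx":0,"ty":0,"tz":0,"spin":0},{"grip":-1,"tx":0,"ty":0,"tz":0,"spin":0},{"grip":-1,"tx":0,"ty":0,"tz":0,"spin":0}]'
python3 go.py .627 -.0783 .08
python3 -m creep '[{"grip":-1,"tx":0,"ty":0,"tz":-0.3,"spin":0},{"grip":-1,"tx":0,"ty":0,"tz":-0.7,"spin":0},{"grip":-1,"tx":0,"ty":0,"tz":0,"spin":0},{"grip":-1,"tx":0,"ty":0,"tz":0,"spin":0}]'
python3 go.py .627 -.0783 .08
```

```text
clock: 21.95
tool_pos: [0.4272, -0.1591, -0.0061]
eef_rot: [0.762, 0.648, -0.004, -0.002]
contact_force: [-0.9, 0.4, 4.7]
opening: 0.476
finger_force: 20.0
clock: 22.28
tool_pos: [0.4272, -0.1591, -0.0061]
eef_rot: [0.762, 0.648, -0.004, -0.002]
contact_force: [0.1, -0.3, 5.3]
opening: 0.482
finger_force: 20.0
t22.28 pos [ 0.4272 -0.1591 -0.0061] open 0.482 ff 20.0 F [ 0.1 -0.3  5.3] GO [11.16 18.34 -8.81] spin 0.0 tilt [-0.009 -0.002]
clock: 22.62
tool_pos: [0.4276, -0.1591, 0.0039]
eef_rot: [0.762, 0.648, -0.004, -0.002]
contact_force: [-0.7, 0.1, -1.9]
opening: 0.483
finger_force: 20.0
t22.62 pos [ 0.4276 -0.1591  0.0039] open 0.483 ff 20.0 F [-0.7  0.1 -1.9] GO [11.16 18.32 -7.79] spin 0.0 tilt [-0.008 -0.002]
```

```bash

python3 -m creep '[{"grip":-1,"tx":0,"ty":0.5,"tz":-1,"spin":0},{"grip":-1,"tx":0.2,"ty":0.8,"tz":-1.5,"spin":0},{"grip":-1,"tx":0.5,"ty":1,"tz":-1.5,"spin":0},{"grip":-1,"tx":0.8,"ty":1.3,"tz":-1.5,"spin":0},{"grip":-1,"tx":1,"ty":1.6,"tz":-1,"spin":0},{"grip":-1,"tx":1,"ty":1.8,"tz":-0.5,"spin":0},{"grip":-1,"tx":1.2,"ty":1.8,"tz":0,"spin":0},{"grip":-1,"tx":1.2,"ty":1.8,"tz":0,"spin":0}]'
python3 -m creep '[{"grip":-1,"tx":1.2,"ty":1.8,"tz":0,"spin":0},{"grip":-1,"tx":1.2,"ty":1.8,"tz":0,"spin":0},{"grip":-1,"tx":1.1,"ty":1.6,"tz":0,"spin":0},{"grip":-1,"tx":0.9,"ty":1.2,"tz":0,"spin":0},{"grip":-1,"tx":0.6,"ty":0.8,"tz":0,"spin":0},{"grip":-1,"tx":0.3,"ty":0.3,"tz":0,"spin":0},{"grip":-1,"tx":0,"ty":0,"tz":0,"spin":0},{"grip":-1,"tx":0,"ty":0,"tz":0,"spin":0}]'
python3 go.py .627 -.0793 .004
```

```text
clock: 23.28
tool_pos: [0.5427, -0.1176, 0.0728]
eef_rot: [0.762, 0.648, -0.004, -0.002]
contact_force: [0.6, 0.2, -1.3]
opening: 0.478
finger_force: 20.0
clock: 23.95
tool_pos: [0.6235, -0.0778, 0.0712]
eef_rot: [0.762, 0.648, -0.005, -0.003]
contact_force: [-0.3, -0.5, -1.5]
opening: 0.48
finger_force: 20.0
t23.95 pos [ 0.6235 -0.0778  0.0712] open 0.480 ff 20.0 F [-0.3 -0.5 -1.5] GO [-0.06  0.44  6.71] spin 0.0 tilt [-0.011 -0.003]
```

```bash

python3 -m creep '[{"grip":-1,"tx":-0.06,"ty":0.3,"tz":1,"spin":0},{"grip":-1,"tx":0,"ty":0,"tz":1.5,"spin":0},{"grip":-1,"tx":0,"ty":0,"tz":1.4,"spin":0},{"grip":-1,"tx":0,"ty":0,"tz":1,"spin":0},{"grip":-1,"tx":0,"ty":0,"tz":0.7,"spin":0},{"grip":-1,"tx":0,"ty":0,"tz":0.4,"spin":0},{"grip":-1,"tx":0,"ty":0,"tz":0,"spin":0},{"grip":-1,"tx":0,"ty":0,"tz":0,"spin":0}]'
python3 go.py .627 -.0793 .004
```

```text
clock: 24.62
tool_pos: [0.627, -0.0787, 0.0116]
eef_rot: [0.762, 0.648, -0.004, -0.002]
contact_force: [0.1, -0.3, -2.1]
opening: 0.478
finger_force: 20.0
t24.62 pos [ 0.627  -0.0787  0.0116] open 0.478 ff 20.0 F [ 0.1 -0.3 -2.1] GO [-0.06  0.02  0.76] spin 0.0 tilt [-0.009 -0.002]
```

```bash

python3 -m creep '[{"grip":-1,"tx":-0.05,"ty":0,"tz":0.3,"spin":0},{"grip":-1,"tx":0,"ty":0,"tz":0.2,"spin":0},{"grip":-1,"tx":0,"ty":0,"tz":0.1,"spin":0},{"grip":-1,"tx":0,"ty":0,"tz":0.05,"spin":0},{"grip":-1,"tx":0,"ty":0,"tz":0,"spin":0},{"grip":-1,"tx":0,"ty":0,"tz":0,"spin":0}]'
python3 -m creep '[{"grip":-1,"tx":0,"ty":0,"tz":0.04,"spin":0},{"grip":-1,"tx":0,"ty":0,"tz":0.03,"spin":0},{"grip":-1,"tx":0,"ty":0,"tz":0,"spin":0},{"grip":-1,"tx":0,"ty":0,"tz":0,"spin":0}]'
python3 -m creep '[{"grip":-1,"tx":0,"ty":0,"tz":0.03,"spin":0},{"grip":-1,"tx":0,"ty":0,"tz":0.03,"spin":0},{"grip":-1,"tx":0,"ty":0,"tz":0,"spin":0},{"grip":-1,"tx":0,"ty":0,"tz":0,"spin":0}]'
```

```text
clock: 25.12
tool_pos: [0.6269, -0.0792, 0.0052]
eef_rot: [0.762, 0.648, -0.004, -0.002]
contact_force: [-0.3, 0.6, -1.7]
opening: 0.481
finger_force: 20.0
clock: 25.45
tool_pos: [0.6267, -0.0792, 0.0044]
eef_rot: [0.762, 0.648, -0.004, -0.002]
contact_force: [0.1, -0.0, -0.8]
opening: 0.479
finger_force: 20.0
clock: 25.78
tool_pos: [0.6268, -0.0792, 0.004]
eef_rot: [0.762, 0.648, -0.004, -0.002]
contact_force: [-0.3, 0.0, 1.8]
opening: 0.482
finger_force: 20.0
```

```bash

python3 -m creep '[{"grip":0,"tx":0,"ty":0,"tz":0,"spin":0},{"grip":0.2,"tx":0,"ty":0,"tz":0,"spin":0},{"grip":0.5,"tx":0,"ty":0,"tz":0,"spin":0},{"grip":0.8,"tx":0,"ty":0,"tz":0,"spin":0},{"grip":0.8,"tx":0,"ty":0,"tz":0,"spin":0},{"grip":0.8,"tx":0,"ty":0,"tz":0,"spin":0},{"grip":0.8,"tx":0,"ty":0,"tz":-0.5,"spin":0},{"grip":0.8,"tx":0,"ty":0,"tz":-1.5,"spin":0}]'
python3 -m creep '[{"grip":0.8,"tx":0,"ty":0,"tz":-3,"spin":0},{"grip":0.8,"tx":0,"ty":0,"tz":-3,"spin":0},{"grip":0.8,"tx":0,"ty":0,"tz":-2.5,"spin":0},{"grip":0.8,"tx":-1,"ty":-1,"tz":-1,"spin":0},{"grip":0.8,"tx":-2.5,"ty":-2,"tz":0,"spin":0},{"grip":0.8,"tx":-2.8,"ty":-2,"tz":0,"spin":0},{"grip":0.8,"tx":-2.8,"ty":-2,"tz":0,"spin":0},{"grip":0.8,"tx":-2.8,"ty":-2,"tz":0,"spin":0}]'
python3 -m creep '[{"grip":0.8,"tx":-2.8,"ty":-2,"tz":0,"spin":0},{"grip":0.8,"tx":-2.8,"ty":-1,"tz":0,"spin":0},{"grip":0.8,"tx":-2.5,"ty":-1,"tz":0,"spin":0},{"grip":0.8,"tx":-2,"ty":-0.5,"tz":0,"spin":0},{"grip":0.8,"tx":0,"ty":0,"tz":0,"spin":0},{"grip":0.8,"tx":0,"ty":0,"tz":0,"spin":0},{"grip":0.8,"tx":0,"ty":0,"tz":0,"spin":0}]' 30
python3 -c "
from vials import *
look(['red','white','blue'],'c')"
python3 go.py .446 -.291 .005
```

```text
clock: 26.45
tool_pos: [0.6252, -0.079, 0.0224]
eef_rot: [0.762, 0.648, -0.006, -0.004]
contact_force: [-0.6, -0.4, -0.8]
opening: 0.898
finger_force: 0.0
clock: 27.12
tool_pos: [0.5189, -0.1828, 0.1206]
eef_rot: [0.762, 0.648, -0.004, -0.002]
contact_force: [-0.3, -0.3, 0.0]
opening: 0.9
finger_force: 0.0
clock: 27.7
tool_pos: [0.46, -0.2733, 0.121]
eef_rot: [0.761, 0.648, -0.004, -0.002]
contact_force: [0.2, 0.6, -0.8]
opening: 0.9
finger_force: 0.0
red top 74 zmax 0.059 cap err mm [0.  0.9] bbox err [-0.5 -0.1]
white top 76 zmax 0.073 cap err mm [-1.   0.2] bbox err [-4.4  6. ]
blue top 104 zmax 0.087 cap err mm [-0.3  0.5] bbox err [-1.6  1.6]
red scene 99 zmax 0.057 cap err mm [0.5 0.8] bbox err [1.4 1.2]
white scene 90 zmax 0.071 cap err mm [0.4 0.3] bbox err [0.4 1. ]
blue scene 103 zmax 0.085 cap err mm [-0.   0.6] bbox err [-0.2  0.5]
t27.80 pos [ 0.4603 -0.2726  0.1209] open 0.899 ff 0.0 F [ 0.3  0.7 -0.3] GO [-2.01 -1.03 11.6 ] spin 0.2 tilt [-0.008 -0.001]
```

```bash

python3 -m creep '[{"grip":0.8,"tx":-1,"ty":-0.5,"tz":0,"spin":0},{"grip":0.8,"tx":-1,"ty":-0.5,"tz":0,"spin":0},{"grip":0.8,"tx":0,"ty":0,"tz":0,"spin":0},{"grip":0.8,"tx":0,"ty":0,"tz":0,"spin":0},{"grip":0.8,"tx":0,"ty":0,"tz":1,"spin":0},{"grip":0.8,"tx":0,"ty":0,"tz":0,"spin":0},{"grip":0.8,"tx":0,"ty":0,"tz":0,"spin":0}]' 30
python3 go.py .446 -.291 .002
```

```text
clock: 28.38
tool_pos: [0.4457, -0.2918, 0.1101]
eef_rot: [0.762, 0.648, -0.004, -0.003]
contact_force: [0.5, 0.6, -0.2]
opening: 0.896
finger_force: 0.0
t28.38 pos [ 0.4457 -0.2918  0.1101] open 0.896 ff 0.0 F [ 0.5  0.6 -0.2] GO [ 0.11  0.13 10.81] spin 0.1 tilt [-0.011 -0.001]
```

```bash

python3 -m creep '[{"grip":0.8,"tx":0.1,"ty":0.1,"tz":1.5,"spin":0},{"grip":0.8,"tx":0,"ty":0,"tz":2,"spin":0},{"grip":0.8,"tx":0,"ty":0,"tz":2,"spin":0},{"grip":0.8,"tx":0,"ty":0,"tz":2,"spin":0},{"grip":0.8,"tx":0,"ty":0,"tz":1.5,"spin":0},{"grip":0.8,"tx":0,"ty":0,"tz":1.2,"spin":0},{"grip":0.8,"tx":0,"ty":0,"tz":0.4,"spin":0},{"grip":0.8,"tx":0,"ty":0,"tz":0,"spin":0}]'
python3 go.py .446 -.291 .002
python3 -m creep '[{"grip":0.7,"tx":0,"ty":0,"tz":0,"spin":0},{"grip":0.6,"tx":0,"ty":0,"tz":0,"spin":0},{"grip":0.5,"tx":0,"ty":0,"tz":0,"spin":0},{"grip":0.4,"tx":0,"ty":0,"tz":0,"spin":0},{"grip":0.3,"tx":0,"ty":0,"tz":0,"spin":0},{"grip":0.2,"tx":0,"ty":0,"tz":0,"spin":0},{"grip":0.1,"tx":0,"ty":0,"tz":0,"spin":0},{"grip":-1,"tx":0,"ty":0,"tz":0,"spin":0}]'
python3 -m creep '[{"grip":-1,"tx":0,"ty":0,"tz":0,"spin":0},{"grip":-1,"tx":0,"ty":0,"tz":0,"spin":0},{"grip":-1,"tx":0,"ty":0,"tz":0,"spin":0},{"grip":-1,"tx":0,"ty":0,"tz":0,"spin":0}]'
python3 go.py .6142 -.1576 .08
```

```text
clock: 29.05
tool_pos: [0.4459, -0.2912, 0.004]
eef_rot: [0.762, 0.648, -0.004, -0.003]
contact_force: [0.0, -0.0, 0.3]
opening: 0.899
finger_force: 0.0
t29.05 pos [ 0.4459 -0.2912  0.004 ] open 0.899 ff 0.0 F [ 0.  -0.   0.3] GO [0.03 0.01 0.2 ] spin 0.1 tilt [-0.011 -0.001]
clock: 29.72
tool_pos: [0.4458, -0.292, 0.0051]
eef_rot: [0.762, 0.648, -0.004, -0.002]
contact_force: [-0.4, -0.5, 3.7]
opening: 0.58
finger_force: 30.0
clock: 30.05
tool_pos: [0.4458, -0.292, 0.0052]
eef_rot: [0.762, 0.648, -0.004, -0.002]
contact_force: [-1.5, 0.1, 5.7]
opening: 0.583
finger_force: 30.0
t30.05 pos [ 0.4458 -0.292   0.0052] open 0.583 ff 30.0 F [-1.5  0.1  5.7] GO [15.94 14.38 -7.68] spin 0.0 tilt [-0.01  -0.002]
```

```bash

python3 -m creep '[{"grip":-1,"tx":0,"ty":0,"tz":-0.4,"spin":0},{"grip":-1,"tx":0,"ty":0,"tz":-0.8,"spin":0},{"grip":-1,"tx":0.2,"ty":0.3,"tz":-1.3,"spin":0},{"grip":-1,"tx":0.5,"ty":0.6,"tz":-1.6,"spin":0},{"grip":-1,"tx":0.9,"ty":0.9,"tz":-1.6,"spin":0},{"grip":-1,"tx":1.2,"ty":1.1,"tz":-1.3,"spin":0},{"grip":-1,"tx":1.3,"ty":1.2,"tz":-0.8,"spin":0},{"grip":-1,"tx":1.4,"ty":1.3,"tz":0,"spin":0}]'
python3 -m creep '[{"grip":-1,"tx":1.5,"ty":1.4,"tz":0,"spin":0},{"grip":-1,"tx":1.5,"ty":1.4,"tz":0,"spin":0},{"grip":-1,"tx":1.5,"ty":1.3,"tz":0,"spin":0},{"grip":-1,"tx":1.4,"ty":1.2,"tz":0,"spin":0},{"grip":-1,"tx":1.2,"ty":1,"tz":0,"spin":0},{"grip":-1,"tx":1,"ty":0.8,"tz":0,"spin":0},{"grip":-1,"tx":0.7,"ty":0.6,"tz":0,"spin":0},{"grip":-1,"tx":0.3,"ty":0.3,"tz":0,"spin":0}]'
python3 -m creep '[{"grip":-1,"tx":0,"ty":0,"tz":0,"spin":0},{"grip":-1,"tx":0,"ty":0,"tz":0,"spin":0},{"grip":-1,"tx":0,"ty":0,"tz":0,"spin":0}]'
python3 go.py .614 -.1582 .015
```

```text
clock: 30.72
tool_pos: [0.5106, -0.2465, 0.0845]
eef_rot: [0.762, 0.647, -0.003, -0.001]
contact_force: [0.9, -0.4, -0.8]
opening: 0.578
finger_force: 30.0
clock: 31.38
tool_pos: [0.6036, -0.1677, 0.0813]
eef_rot: [0.761, 0.648, -0.004, -0.002]
contact_force: [1.0, 1.2, -2.3]
opening: 0.585
finger_force: 30.0
clock: 31.63
tool_pos: [0.6016, -0.1705, 0.0811]
eef_rot: [0.762, 0.647, -0.005, -0.002]
contact_force: [-0.0, 0.8, -2.5]
opening: 0.587
finger_force: 30.0
t31.63 pos [ 0.6016 -0.1705  0.0811] open 0.587 ff 30.0 F [-0.   0.8 -2.5] GO [1.45 1.09 6.59] spin -0.0 tilt [-0.011 -0.003]
```

```bash

python3 -m creep '[{"grip":-1,"tx":0.5,"ty":0.4,"tz":0,"spin":0},{"grip":-1,"tx":0.6,"ty":0.5,"tz":0.5,"spin":0},{"grip":-1,"tx":0.35,"ty":0.2,"tz":1,"spin":0},{"grip":-1,"tx":0,"ty":0,"tz":1.3,"spin":0},{"grip":-1,"tx":0,"ty":0,"tz":1.1,"spin":0},{"grip":-1,"tx":0,"ty":0,"tz":1,"spin":0},{"grip":-1,"tx":0,"ty":0,"tz":0.6,"spin":0},{"grip":-1,"tx":0,"ty":0,"tz":0,"spin":0}]'
python3 -m creep '[{"grip":-1,"tx":0,"ty":0,"tz":0,"spin":0},{"grip":-1,"tx":0,"ty":0,"tz":0,"spin":0}]'
python3 go.py .614 -.1582 .015
```

```text
clock: 32.3
tool_pos: [0.6136, -0.1568, 0.0238]
eef_rot: [0.762, 0.648, -0.006, -0.004]
contact_force: [-0.1, 0.6, -2.0]
opening: 0.577
finger_force: 30.0
clock: 32.47
tool_pos: [0.6156, -0.157, 0.0263]
eef_rot: [0.762, 0.648, -0.004, -0.002]
contact_force: [-0.1, 0.7, -2.4]
opening: 0.579
finger_force: 30.0
t32.47 pos [ 0.6156 -0.157   0.0263] open 0.579 ff 30.0 F [-0.1  0.7 -2.4] GO [-0.14 -0.13  1.13] spin 0.0 tilt [-0.009 -0.002]
```

```bash

python3 -m creep '[{"grip":-1,"tx":-0.14,"ty":-0.13,"tz":0.4,"spin":0},{"grip":-1,"tx":0,"ty":0,"tz":0.3,"spin":0},{"grip":-1,"tx":0,"ty":0,"tz":0.15,"spin":0},{"grip":-1,"tx":0,"ty":0,"tz":0.1,"spin":0},{"grip":-1,"tx":0,"ty":0,"tz":0.05,"spin":0},{"grip":-1,"tx":0,"ty":0,"tz":0,"spin":0},{"grip":-1,"tx":0,"ty":0,"tz":0,"spin":0}]'
python3 -m creep '[{"grip":-1,"tx":0,"ty":0,"tz":0.04,"spin":0},{"grip":-1,"tx":0,"ty":0,"tz":0.03,"spin":0},{"grip":-1,"tx":0,"ty":0,"tz":0,"spin":0},{"grip":-1,"tx":0,"ty":0,"tz":0,"spin":0}]'
python3 -m creep '[{"grip":-1,"tx":0,"ty":0,"tz":0.03,"spin":0},{"grip":-1,"tx":0,"ty":0,"tz":0.02,"spin":0},{"grip":-1,"tx":0,"ty":0,"tz":0,"spin":0},{"grip":-1,"tx":0,"ty":0,"tz":0,"spin":0}]'
```

```text
clock: 33.05
tool_pos: [0.6138, -0.1579, 0.0161]
eef_rot: [0.762, 0.648, -0.004, -0.002]
contact_force: [-0.7, -0.3, -1.5]
opening: 0.576
finger_force: 30.0
clock: 33.38
tool_pos: [0.6137, -0.158, 0.0154]
eef_rot: [0.762, 0.648, -0.004, -0.002]
contact_force: [0.2, 0.8, -2.7]
opening: 0.579
finger_force: 30.0
clock: 33.72
tool_pos: [0.6138, -0.158, 0.0152]
eef_rot: [0.762, 0.648, -0.004, -0.002]
contact_force: [-0.8, 0.1, 3.3]
opening: 0.577
finger_force: 30.0
```

Contact. Release, rise and look.

```bash

python3 -m creep '[{"grip":0.25,"tx":0,"ty":0,"tz":0,"spin":0},{"grip":0.4,"tx":0,"ty":0,"tz":0,"spin":0},{"grip":0.7,"tx":0,"ty":0,"tz":0,"spin":0},{"grip":0.9,"tx":0,"ty":0,"tz":0,"spin":0},{"grip":0.9,"tx":0,"ty":0,"tz":0,"spin":0},{"grip":0.9,"tx":0,"ty":0,"tz":0,"spin":0},{"grip":0.9,"tx":0,"ty":0,"tz":-0.5,"spin":0},{"grip":0.9,"tx":0,"ty":0,"tz":-1.5,"spin":0}]'
python3 -m creep '[{"grip":0.9,"tx":0,"ty":0,"tz":-3,"spin":0},{"grip":0.9,"tx":0,"ty":0,"tz":-3,"spin":0},{"grip":0.9,"tx":0,"ty":0,"tz":-3,"spin":0},{"grip":0.9,"tx":0,"ty":0,"tz":-2,"spin":0},{"grip":0.9,"tx":-2,"ty":-2,"tz":0,"spin":0},{"grip":0.9,"tx":-2.5,"ty":-2.5,"tz":0,"spin":0},{"grip":0.9,"tx":-2.5,"ty":-2.5,"tz":0,"spin":0},{"grip":0.9,"tx":-2.5,"ty":-2.5,"tz":0,"spin":0}]'
python3 -m creep '[{"grip":0.9,"tx":-2.5,"ty":-2.5,"tz":0,"spin":0},{"grip":0.9,"tx":-1.5,"ty":-1.5,"tz":0,"spin":0},{"grip":0.9,"tx":0,"ty":0,"tz":0,"spin":0},{"grip":0.9,"tx":0,"ty":0,"tz":0,"spin":0},{"grip":0.9,"tx":0,"ty":0,"tz":0,"spin":0},{"grip":0.9,"tx":0,"ty":0,"tz":0,"spin":0}]'
python3 -c "
from vials import *
look(['red','white','blue','yellow'],'d')"
```

```text
clock: 34.38
tool_pos: [0.6122, -0.1576, 0.0334]
eef_rot: [0.762, 0.648, -0.006, -0.004]
contact_force: [-0.2, 0.4, 0.1]
opening: 0.949
finger_force: 0.0
clock: 35.05
tool_pos: [0.5048, -0.2368, 0.1467]
eef_rot: [0.762, 0.648, -0.004, -0.002]
contact_force: [0.7, -0.6, -0.4]
opening: 0.952
finger_force: 0.0
clock: 35.55
tool_pos: [0.4617, -0.268, 0.1468]
eef_rot: [0.761, 0.649, -0.003, -0.002]
contact_force: [0.5, 0.2, 0.4]
opening: 0.947
finger_force: 0.0
red top 74 zmax 0.059 cap err mm [0.1 0.9] bbox err [-0.4  0.9]
white top 76 zmax 0.073 cap err mm [-0.7  0.2] bbox err [-3.5 -0.1]
blue top 105 zmax 0.086 cap err mm [-0.5  0.6] bbox err [-1.6  1.7]
yellow top 148 zmax 0.105 cap err mm [-0.8 -0.3] bbox err [-1.  -0.2]
red scene 100 zmax 0.057 cap err mm [0.8 1. ] bbox err [1.2 1.6]
white scene 89 zmax 0.071 cap err mm [0.2 0.2] bbox err [0.8 1.3]
blue scene 101 zmax 0.085 cap err mm [0.2 0.3] bbox err [0.3 0.8]
yellow scene 122 zmax 0.103 cap err mm [-0.  -0.2] bbox err [-0.4  1.9]
```

View pics/dscene.png

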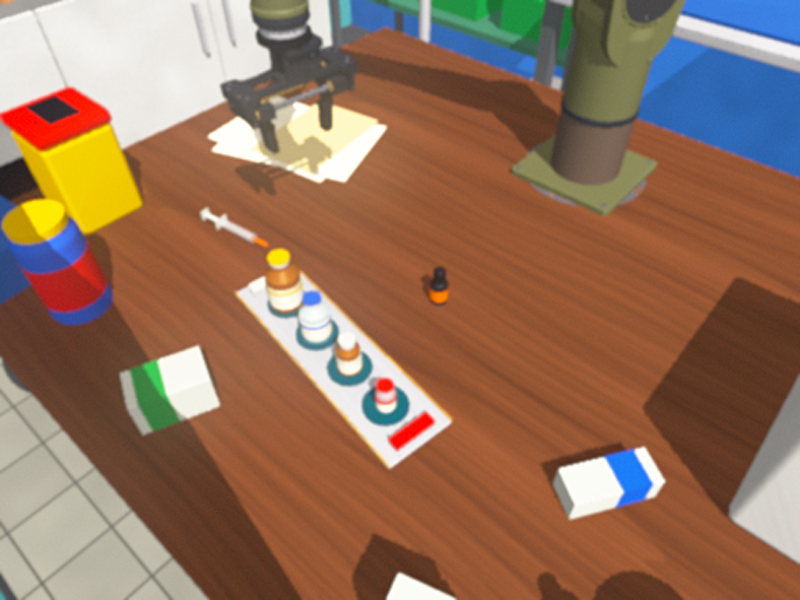

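All four stand upright on their pads: red (385,395), white (348,357), blue (314,320) and yellow (284,282). Each is within about 1 mm of centre, the dropper (438,288) has not moved and the arm is clear.

```bash
python3 -c "
from plant import workorder
print(workorder.finish_job())"
```

```text
the job is handed in; nothing more can be done
None
```

The job is handed in at about 36 s: the four vials stand upright on the pads in height order from the red block (red, white, blue, yellow), each measured within about 1 mm of centre, with the dropper bottle left where it was.

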